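# Refit the filter cover on the slide dryer

### The job

Put the filter cover back on the slide dryer: with its near end held up, push the cover's thin lip under the ledge at the far end of the dryer's top until it just bears on the soft seal in there, without crushing the seal, then swing the near end down and press it until the catch snaps over it and the cover lies flat. Work gently, by feel, and leave the specimen cups and the small carton where they are.

Things in the scene. Friction and masses are not known exactly. Their poses are not given: they have to be found in the camera images.
- cover: Loose white filter cover, 0.15 kg, lying flat. Plate 132 long (x) x 84 wide (y) x 5 mm thick; origin at the centre of its underside, z up. Grip fin on top along x: 60 long, 10 thick, centred, up to z = 36. The +x end is the lip: last 16 mm (x 50 to 66), 4 mm thick, flush with the underside. The -x end (x = -66) is the near end, with thumb ribs on top, that goes under the catch.
- cover_lip (a point): Middle of the bottom edge of the cover's lip, at x = +66, y = 0, z = 0 mm in the cover's frame.
- cover_thumb (a point): The ribbed place to press, on top of the cover's near end: x = -54, y = 0, z = 5 mm in the cover's frame.
- dryer: Fixed slide dryer: white fan box 210 (x) x 124 (y) x 58 mm high; origin at the centre of its underside, x points to the ledge at the far end. On top a grey seat frame, flat seat at z = 62. The frame, with ledge, seal and catch, is set up to 12 mm either way along x; the setting is not measured: feel for it. Guide ribs 6 mm high at y = +-45. Never press cover and dryer together with over 30 N.
- ledge (a point): Point fixed on the dryer (x = 55, y = 0, z = 70 mm in its frame): middle of the ledge's lower front edge in the frame's middle setting; the real edge is up to 12 mm off along x. Ledge 112 wide, 7 thick; the slot below is 8 mm high, 11 mm deep to the seal. Flat seat for 37 mm before the edge. The lip enters with the cover tilted, near end up, 0.11 to 0.24 rad, best about 0.2.
- catch_nose (a point): Point fixed on the dryer (x = -62, y = 0, z = 68 mm in its frame): tip of the black catch's nose in the middle setting. Catch 36 wide; from the nose its top slopes up at 50 degrees to z = 76, 5.5 mm farther back, and is flat beyond. With the lip over about 2 mm short of the seal, the near end lands on the flat top and jams. Seated, the cover has 1.5 mm of play along x.
- seal (a joint): How far the soft seal bar at the end of the slot is pushed in, m: 0 = free, 5 N per mm. The lip must bear on it with at least 1 N while the cover is still tilted (over 0.08 rad), then swing; beyond 1.6 mm (8 N) the seal is crushed, which fails the job.
- catch (a joint): Travel of the sprung catch in m: 0 = sprung out over the seat, grows as it is pushed back (-x of the dryer), at most 0.008. Spring 1.3 N at 0 plus 0.22 N per mm. The cover's near end, pressed down on the slope, drives it back about 4 to 5 mm (some 3 to 10 N of downward push); then it snaps over the cover.
- specimen_cup_1: Bystander: specimen cup, 52 mm wide, 56 high, to the left of the dryer; origin at the centre of its underside.
- specimen_cup_2: Bystander: specimen cup, 52 mm wide, 56 high, to the left of the dryer; origin at the centre of its underside.
- cover_glass: Bystander: small carton 46 x 48 x 18 mm, on the right; origin at the centre of its underside.
Not all that is in view belongs to the job. What is shaped like the cover but purple is not meant.

How it is judged:
On the way:
1. the lip bears on the seal under the ledge while the cover is still tilted, near end up (value of joint seal above 0.0002 m and z of cover_lip in the frame of dryer below 0.0665 m and z of cover_thumb in the frame of dryer above 0.0755 m and angle between cover's own z axis and vertical above 0.08 rad), for 0.1 s.
At the end, for the whole second after the job is handed in: The cover lies flat in the seat (tilt under 0.025 rad, underside within 1.5 mm of the seat), its lip under the ledge and its length along the dryer within 0.08 rad, the catch sprung back over its near end (travel under 1.5 mm), at rest (angle between cover's own z axis and vertical below 0.025 rad and angle between the x axis of cover and the x axis of dryer, either way round below 0.08 rad and z of cover in the frame of dryer between 0.06 and 0.0635 m and x of cover_lip in the frame of dryer between 0.051 and 0.081 m and value of joint catch below 0.0015 m and linear speed of cover below 0.01 m/s); the robot touches nothing.
It fails at once if the seal is crushed (pushed in more than 1.6 mm) (value of joint seal above 0.0016 m).
It fails at once if the cover is pressed against the dryer with more than 30 N (contact force between cover and dryer above 30 N).
It fails at once if a specimen cup or the small carton is moved by more than 3 cm (distance of any of specimen_cup_1, specimen_cup_2, cover_glass from where it was at the start of the episode above 0.03 m).
It also fails if it takes over 51 s, if anything falls off the work surface, if the arm or the gripper's body presses on something with over 40 N, if the wrist force passes 120 N, or if a joint passes its speed limit or range.

### The arm

A 6-joint arm with a two-finger parallel gripper is mounted at the origin on a cart in front of the work surface, level with it; the furniture and walls round the work are solid. World frame = base frame: x ahead of the robot, y to its left, z up, the work surface at z = 0. Lengths are in m, angles in rad, forces in N, time in s.
With the tool pointing down it reaches from about 0.4 to 0.825 m from the base axis. Payload 7 kg.
Tool frame: the origin (TCP) lies at the centre of the arm's flange, where the gripper is bolted on; the fingertips stand 178 mm ahead of it and the grasp point (between the pads) lies 159 mm ahead of it; x points along the fingers, y is the direction in which the jaws open and shut, and the axes are right-handed (so a half turn about x gives the same grasp; the last joint's range is limited). The gripper opens to 88 mm and grips with 3 to 60 N. Pads are 19 mm wide; open, the fingers measure 130 mm over their backs; the gripper's body (78 mm by 193 mm) begins 47 mm behind the grasp point.
Start: joints at [1.421, 0.359, 0.012, 0, -1.224, -0.288], TCP at [0.286, 0.611, 0.405] pointing down, gripper open.
Joint ranges: [-3.07, 3.07], [-1.43, 2.12], [-1.02, 1.25], [-3.03, 1.67], [-3.05, -0], [-3.03, 3.03]. Speed limits (rad/s): [2.39, 2.39, 3.01, 3.14, 3.14, 3.14].

### API

Orientations are given as [roll, pitch, yaw] about the fixed x, y, z axes, in that order (R = Rz(yaw) Ry(pitch) Rx(roll)).
In Python, from station import status, viewer, arm gives the robot as it stands. The module is installed in compiled form; this text tells all that it offers.
- The arm moves only by the tool apply_moves, never from a script. Its argument "commands" is a list of rows, each an object of numbers: "dx", "dy", "dz": the shift along the world's x, y, z in mm; "spin": the turn about the world's z in degrees; "hand": the closure, from 0 (fully open) to 1 (shut). A call has exactly 5 rows; each row shifts and turns the commanded pose from where the row before left it; what a row does not reach is not made up. A row lasts 1/8 s, in which the tool goes at most 62.5 mm and 10.7 degrees, less where a joint would pass 70% of its speed; a pose out of reach is approached as far as the arm can. A call is refused whole if a number of a shift passes 62.5 or a number of a turn 10.7, either way. A call with a gripper value outside its range is refused whole. The fingers move at their own pace and stop on an object; "grip_force" is the grip in N (left out, the last holds). Time passes only in rows, so rows that do not move let the fingers close, or fill a call up. It gives the time, the measured TCP pose, the force and the opening at its end, in the units of the state.
- status.get_state(): the state, without advancing time (a new reading comes with each control period).
- viewer.grab_frame(name): name is "side" or "top" or "wrist"; returns the picture (400x640x3 uint8, red, green, blue); there is no depth.
- viewer.camera_info(name): a dict with "fx", "fy", "cx", "cy" (pixels), "eye" and "attitude" of the camera in the world; the wrist camera has in their place "T_tool_cam" (4x4, takes a point from camera to tool coordinates, whose origin is the TCP and whose axes are the tool frame's). Camera axes: x right, y up, looking along -z (the intrinsics and any distortion apply to the point x, -y, -z); pixel columns grow to the right and rows downward; lengths in m; the calibration is good to about 2 mm. The wrist camera is an equidistant fisheye: a pixel r from the principal point sees the ray r / f radians off the axis. A picture is of the moment at which its call begins: read the wrist's pose just before it. camera_info takes no time and is no camera call.
- arm.job_done(): hands the job in, once; it reports no verdict.
The state is a dict: "t": time; "q": joint angles; "qd": joint speeds; "joint_efforts": joint torques, N m; "eef_pos": TCP position; "ee_rot": TCP orientation; "force": force on the tool from outside, world axes, zero at the start; "moment": the same for the moment, N m; "width": finger opening in m.
Only numpy, scipy, OpenCV 4.12 (cv2) and the standard library are available. Lean on these libraries where they do the work, as an engineer would, in place of code of your own. Each camera call takes 0.05 s, during which the arm holds its last target.

## Working session

There is one attempt and no reset: what is moved stays moved. The work goes in short steps, Python scripts to look and compute and a tool call to move; the robot and the scene stay as the last step left them, time stands still between calls to the robot, and variables do not carry over. Pictures are saved under pics/ and viewed, and the job is handed in when it is done.

Besides the shell and the picture viewer there is one more tool, called as a command line: name --argument value ..., lists and objects as JSON in quotes. apply_moves: Moves the arm, as the interface text tells. Its arguments: {"type":"object","properties":{"commands":{"type":"array","items":{"type":"object","properties":{"dx":{"type":"number"},"dy":{"type":"number"},"dz":{"type":"number"},"spin":{"type":"number"},"hand":{"type":"number"}}}},"grip_force":{"type":"number"}},"required":["commands"]}

```bash
mkdir -p pics; ls; python3 - <<'E'
from station import status, viewer, arm
import cv2
print(status.get_state())
for n in ("side","top","wrist"):
    print(n, viewer.camera_info(n))
    cv2.imwrite(f"pics/{n}0.png", viewer.grab_frame(n)[:,:,::-1])
E
```

```text
pics
{'t': 0.0, 'q': array([ 1.42111061e+00,  3.59396382e-01,  1.10803562e-02, -3.54936687e-04,
       -1.22410100e+00, -2.88062219e-01]), 'qd': array([ 1.22516200e-03, -3.20589456e-04, -2.61965364e-04,  2.29667161e-04,
       -1.16820926e-03,  4.55827721e-05]), 'joint_efforts': array([-1.51809985e-03, -5.82716274e+01,  2.93045425e+01,  6.99707955e+00,
        6.85101666e-03, -1.68971201e-04]), 'eef_pos': array([0.28607488, 0.61117383, 0.4037248 ]), 'ee_rot': array([ 1.65584631,  1.56914162, -1.92361515]), 'force': array([0.0299537 , 0.20956206, 0.49721673]), 'moment': array([ 0.0360361 , -0.00187942, -0.01515931]), 'width': 0.08752280805303313}
side {'fx': 386.3490967674222, 'fy': 386.3490967674222, 'cx': 320.3780833251243, 'cy': 193.22740276611225, 'eye': array([ 0.09394465, -0.73540486,  0.48112788]), 'attitude': array([ 1.14365822, -0.01663025, -0.65064957])}
top {'fx': 409.06832215104004, 'fy': 409.06832215104004, 'cx': 324.2870747099979, 'cy': 200.57948978786658, 'eye': array([ 0.42022587, -0.05612713,  1.26744709]), 'attitude': array([ 0.17297648,  0.02778784, -1.58934459])}
wrist {'fx': 309.70691628693146, 'fy': 309.70691628693146, 'cx': 312.3272412637306, 'cy': 199.65633733943199, 'T_tool_cam': array([[ 3.03975286e-04,  2.70327959e-01, -9.62768249e-01,
         1.93229572e-02],
       [ 9.99999954e-01, -7.03505477e-05,  2.95977305e-04,
         8.69483692e-04],
       [ 1.22796671e-05, -9.62768295e-01, -2.70327968e-01,
        -7.18490309e-02],
       [ 0.00000000e+00,  0.00000000e+00,  0.00000000e+00,
         1.00000000e+00]])}
```

View pics/top0.png

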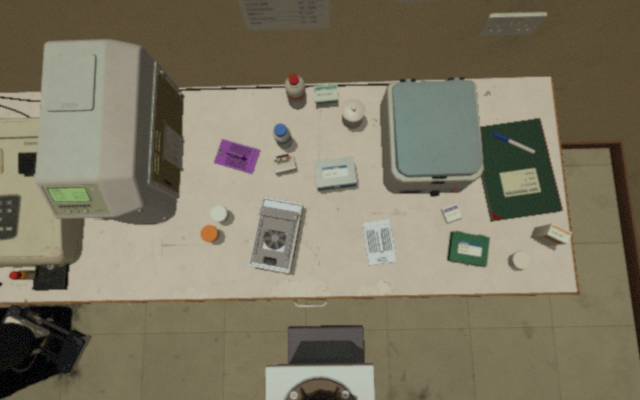

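View pics/side0.png

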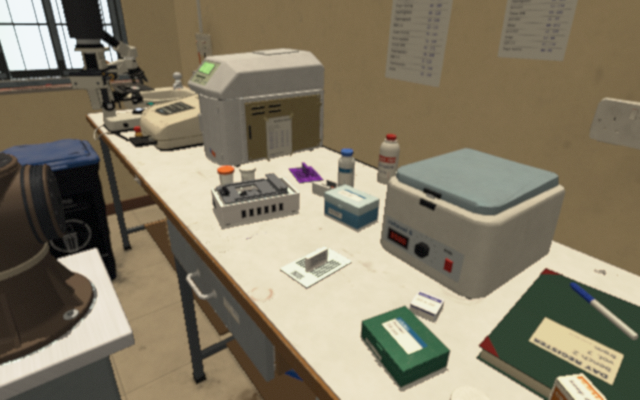

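View pics/wrist0.png

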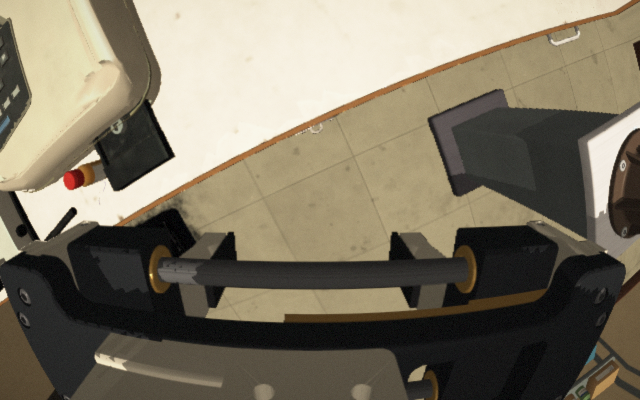

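```bash
cat > h.py <<'E'
from station import status, viewer, arm
import cv2, numpy as np
from scipy.spatial.transform import Rotation as R
def grab(n,f=None):
    s=status.get_state(); im=viewer.grab_frame(n)[:,:,::-1].copy()
    if f: cv2.imwrite(f"pics/{f}.png",im)
    return im,s
def cam(n,s=None):
    c=viewer.camera_info(n)
    if n=="wrist":
        T=np.eye(4);T[:3,:3]=R.from_euler("xyz",s["ee_rot"]).as_matrix();T[:3,3]=s["eef_pos"]
        return c,T@c["T_tool_cam"]
    T=np.eye(4);T[:3,:3]=R.from_euler("xyz",c["attitude"]).as_matrix();T[:3,3]=c["eye"]
    return c,T
def ray(n,uv,s=None):
    c,T=cam(n,s); uv=np.atleast_2d(np.array(uv,float))
    a=(uv-[c["cx"],c["cy"]])/c["fx"]
    if n=="wrist":
        th=np.linalg.norm(a,axis=1); k=np.where(th>1e-9,np.sin(th)/np.maximum(th,1e-9),1)
        d=np.c_[a[:,0]*k,-a[:,1]*k,-np.cos(th)]
    else: d=np.c_[a[:,0],-a[:,1],-np.ones(len(a))]
    return T[:3,3],d@T[:3,:3].T
def plane(n,uv,z,s=None):
    o,d=ray(n,uv,s); return o+d*((z-o[2])/d[:,2])[:,None]
def proj(n,P,s=None):
    c,T=cam(n,s); p=(np.atleast_2d(P)-T[:3,3])@T[:3,:3]
    x,y,z=p[:,0],-p[:,1],-p[:,2]
    if n=="wrist":
        r=np.hypot(x,y);th=np.arctan2(r,z);k=np.where(r>1e-9,th/np.maximum(r,1e-9),1)
        return np.c_[c["cx"]+c["fx"]*x*k,c["cy"]+c["fx"]*y*k]
    return np.c_[c["cx"]+c["fx"]*x/z,c["cy"]+c["fx"]*y/z]
E
python3 - <<'E'
from h import *
im=cv2.imread("pics/top0.png")
a=cv2.resize(im[190:290,195:320],None,fx=6,fy=6,interpolation=cv2.INTER_CUBIC); cv2.imwrite("pics/topd.png",a)
b=cv2.resize(im[190:290,345:480],None,fx=5.9,fy=5.9,interpolation=cv2.INTER_CUBIC); cv2.imwrite("pics/topc.png",b)
im=cv2.imread("pics/side0.png")
c=cv2.resize(im[155:295,205:365],None,fx=4.2,fy=4.2,interpolation=cv2.INTER_CUBIC); cv2.imwrite("pics/sidec.png",c)
print(plane("top",[[379,242],[277,235],[210,233],[220,215],[452,213]],0.0))
E
```

```text
[[ 0.50893025 -0.19116996  0.        ]
 [ 0.53713851  0.12412815  0.        ]
 [ 0.54782105  0.33441558  0.        ]
 [ 0.60396638  0.3043644   0.        ]
 [ 0.59398727 -0.42059633  0.        ]]
```

View pics/topd.png

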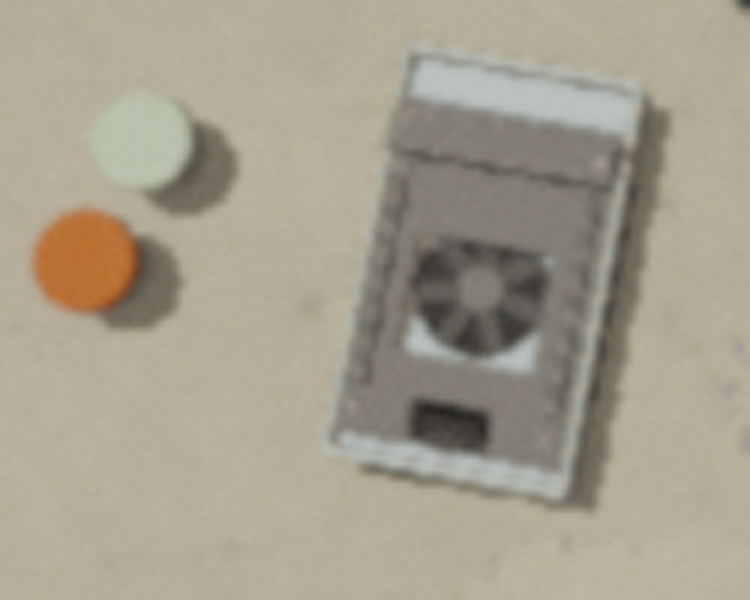

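View pics/topc.png

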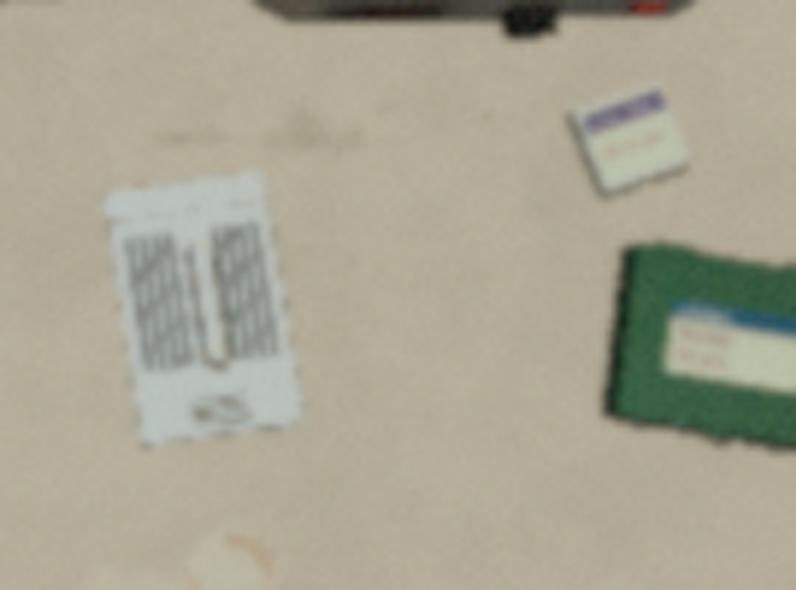

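View pics/sidec.png

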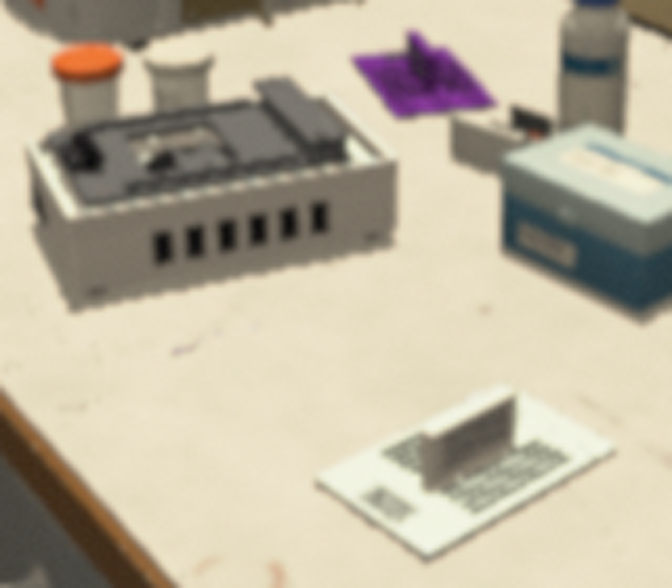

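```bash
python3 - <<'E'
from h import *
d=np.array([[410,45],[643,85],[565,497],[330,450]])/6+[195,190]
c=np.array([[105,190],[265,172],[300,422],[142,445]])/5.9+[345,190]
for n,q,z in (("dryer",d,.058),("cover",c,.0045)):
    p=plane("top",q,z); e=np.diff(np.r_[p,p[:1]],axis=0)
    print(n,p.round(4).tolist(),p.mean(0),np.linalg.norm(e,axis=1),np.degrees(np.arctan2(e[:,1],e[:,0])))
s=status.get_state(); M=R.from_euler("xyz",s["ee_rot"]).as_matrix(); print(M.round(3), np.degrees(np.arctan2(M[1,1],M[0,1])))
print(viewer.camera_info("wrist")["T_tool_cam"].round(3))
E
```

```text
dryer [[0.646, 0.1574, 0.058], [0.6228, 0.0402, 0.058], [0.4205, 0.0801, 0.058], [0.4453, 0.1953, 0.058]] [0.53364955 0.11825788 0.058     ] [0.11950965 0.20622234 0.11787134 0.20420278] [-101.15560997  168.84660911   77.85936681  -10.68879496]
cover [[0.5708, -0.1432, 0.0045], [0.5785, -0.2273, 0.0045], [0.4484, -0.2393, 0.0045], [0.4382, -0.1576, 0.0045]] [ 0.50895666 -0.19185681  0.0045    ] [0.08445074 0.13063331 0.08228162 0.13336537] [ -84.79388675 -174.73490547   97.09454226    6.21502317]
[[-0.    -0.424 -0.906]
 [-0.001 -0.906  0.424]
 [-1.     0.001 -0.   ]] -115.08754059835384
[[ 0.     0.27  -0.963  0.019]
 [ 1.    -0.     0.     0.001]
 [ 0.    -0.963 -0.27  -0.072]
 [ 0.     0.     0.     1.   ]]
```

apply_moves --commands '[{"dx": 15,"dy": -55},{"dx": 15,"dy": -55},{"dx": 15,"dy": -55},{"dx": 15,"dy": -55},{"dx": 15,"dy": -55}]'

```text
invalid input at $.commands[0]: expected keys dx, dy, dz, spin, hand
```

apply_moves --commands '[{"dx": 18,"dy": -55,"spin": 6.2},{"dx": 18,"dy": -55,"spin": 6.2},{"dx": 18,"dy": -55,"spin": 6.2},{"dx": 18,"dy": -55,"spin": 6.2},{"dx": 18,"dy": -55,"spin": 6.2}]'

```text
invalid input at $.commands[0]: expected keys dx, dy, dz, spin, hand
```

```bash
python3 - <<'E'
from h import *
im,s=grab("wrist","w1"); print(s["t"],s["eef_pos"],s["ee_rot"],s["q"])
np.save("s1.npy",s,allow_pickle=True)
E
```

```text
0.15 [0.2860923  0.61121529 0.40392792] [ 1.65846494  1.56952098 -1.92098783] [ 1.42111822e+00  3.59231063e-01  1.12660532e-02 -2.70085730e-04
 -1.22408112e+00 -2.88090070e-01]
```

View pics/w1.png

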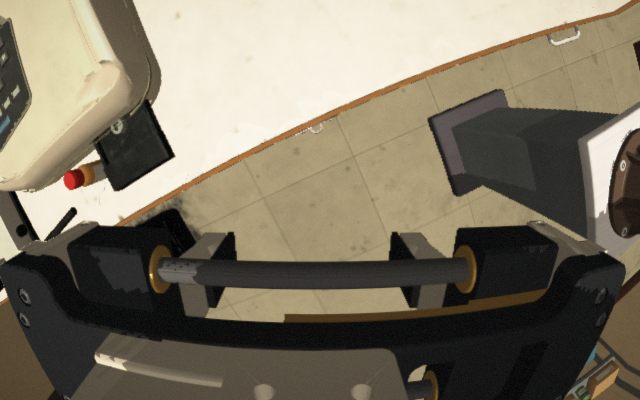

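All keys are required; the move calls were refused and the arm is unmoved.

apply_moves --commands '[{"dx": 15,"dy": -55,"dz": 0,"spin": 0,"hand": 0},{"dx": 15,"dy": -55,"dz": 0,"spin": 0,"hand": 0},{"dx": 15,"dy": -55,"dz": 0,"spin": 0,"hand": 0},{"dx": 15,"dy": -55,"dz": 0,"spin": 0,"hand": 0},{"dx": 15,"dy": -55,"dz": 0,"spin": 0,"hand": 0}]'

```text
t: 0.82
eef_pos: [0.3613, 0.3344, 0.4047]
ee_rot: [-1.698, 1.571, 1.007]
force: [0.5, 0.1, 0.4]
width: 0.0875
```

apply_moves --commands '[{"dx": 18,"dy": -55,"dz": 0,"spin": 3.8,"hand": 0},{"dx": 18,"dy": -55,"dz": 0,"spin": 3.8,"hand": 0},{"dx": 18,"dy": -55,"dz": 0,"spin": 3.8,"hand": 0},{"dx": 18,"dy": -40,"dz": 0,"spin": 3.8,"hand": 0},{"dx": 0,"dy": 0,"dz": 0,"spin": 0,"hand": 0}]'

```text
t: 1.45
eef_pos: [0.4336, 0.129, 0.4047]
ee_rot: [1.918, 1.571, -1.4]
force: [-0.2, 0.7, 0.1]
width: 0.0874
```

```bash
python3 - <<'E'
from h import *
im,s=grab("wrist","w2"); print(s["t"],s["eef_pos"],s["ee_rot"],s["q"])
np.save("s2.npy",s,allow_pickle=True)
E
```

```text
1.45 [0.43359976 0.1289807  0.40469509] [ 1.91763654  1.57074201 -1.3997006 ] [ 7.26990373e-01 -1.75831065e-02 -4.53329860e-01  5.08917793e-05
 -1.13507824e+00  6.68039990e-01]
```

View pics/w2.png

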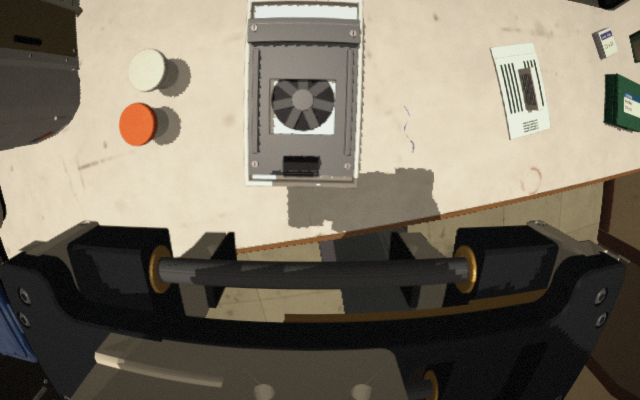

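```bash
python3 - <<'E'
import cv2
im=cv2.imread("pics/w2.png")
cv2.imwrite("pics/w2z.png",cv2.resize(im[0:195,235:375],None,fx=3,fy=3,interpolation=cv2.INTER_CUBIC))
cv2.imwrite("pics/w2c.png",cv2.resize(im[30:150,475:635],None,fx=5,fy=5,interpolation=cv2.INTER_CUBIC))
E
```

```text
(no output)
```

View pics/w2z.png

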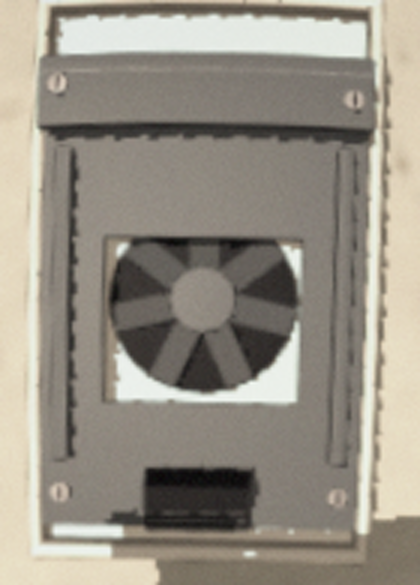

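View pics/w2c.png

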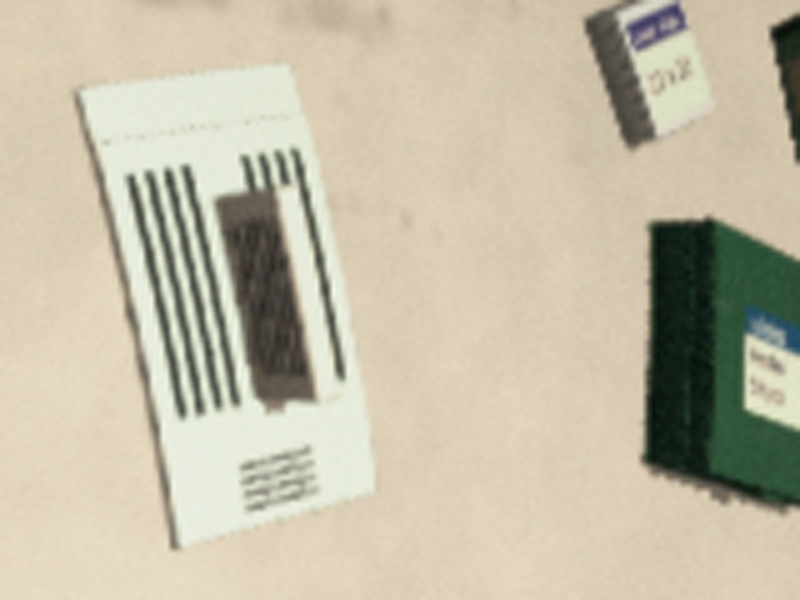

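```bash
python3 - <<'E'
from h import *
s=np.load("s2.npy",allow_pickle=True).item()
def P(q,z,sc=3,o=(235,0)): return plane("wrist",np.array(q,float)/sc+o,z,s)
b=P([[38,5],[382,2],[365,562],[33,558]],.058); print("box",b.round(4).tolist(),b.mean(0))
e=np.diff(np.r_[b,b[:1]],axis=0); print(np.linalg.norm(e,axis=1).round(4),np.degrees(np.arctan2(e[:,1],e[:,0])).round(2))
yaw=np.radians((e_:=np.degrees(np.arctan2(*(b[0]-b[3])[[1,0]]))+np.degrees(np.arctan2(*(b[1]-b[2])[[1,0]])))/2); print("yaw",e_/2)
c=b.mean(0)[:2]; ux=np.array([np.cos(yaw),np.sin(yaw)]); uy=np.array([-ux[1],ux[0]])
def loc(p): d=p[:,:2]-c; return np.c_[d@ux,d@uy].round(4).tolist()
print("ledge70",loc(P([[40,132],[205,134],[372,138]],.070)))
print("ledge77",loc(P([[40,122],[205,125],[372,130]],.077)), "back",loc(P([[40,55],[375,60]],.077)))
print("catch nose",loc(P([[145,468],[200,468],[255,470]],.068)),"76:",loc(P([[145,472],[200,472],[255,474]],.076)))
print("ribs",loc(P([[60,148],[60,460],[345,150],[340,465]],.068)))
p=P([[80,88],[290,65],[375,490],[177,548]],.0045,5,(475,30)); print("cover",p.round(4).tolist(),p.mean(0))
e=np.diff(np.r_[p,p[:1]],axis=0); print(np.linalg.norm(e,axis=1).round(4),np.degrees(np.arctan2(e[:,1],e[:,0])).round(2))
f=P([[217,200],[285,188],[315,400],[258,408]],.036,5,(475,30)); print("fin",f.round(4).tolist(),f.mean(0))
E
```

```text
box [[0.6428, 0.1617, 0.058], [0.6213, 0.041, 0.058], [0.4189, 0.0818, 0.058], [0.4418, 0.2013, 0.058]] [0.53119331 0.12146417 0.058     ]
[0.1227 0.2064 0.1216 0.2049] [-100.13  168.59   79.17  -11.12]
yaw -11.26493288905682
ledge70 [[0.0489, 0.0559], [0.0471, -0.0002], [0.048, -0.0563]]
ledge77 [[0.0508, 0.0546], [0.0486, -0.0003], [0.0492, -0.0552]] back [[0.0752, 0.0555], [0.0745, -0.056]]
catch nose [[-0.0684, 0.0184], [-0.0681, -0.0006], [-0.0684, -0.0195]] 76: [[-0.0687, 0.0176], [-0.0684, -0.0009], [-0.0687, -0.0193]]
ribs [[0.0432, 0.0492], [-0.0658, 0.0481], [0.0435, -0.0474], [-0.0658, -0.0488]]
cover [[0.5679, -0.1422, 0.0045], [0.5766, -0.2245, 0.0045], [0.447, -0.2403, 0.0045], [0.4368, -0.1572, 0.0045]] [ 0.50708681 -0.19101681  0.0045    ]
[0.0828 0.1306 0.0838 0.1319] [ -83.92 -173.04   97.      6.53]
fin [[0.5329, -0.1607, 0.036], [0.5361, -0.1866, 0.036], [0.4781, -0.1888, 0.036], [0.4771, -0.1669, 0.036]] [ 0.50604128 -0.17576213  0.036     ]
```

apply_moves --commands '[{"dx": 11,"dy": -60,"dz": 0,"spin": 3.4,"hand": 0},{"dx": 11,"dy": -60,"dz": 0,"spin": 3.4,"hand": 0},{"dx": 11,"dy": -60,"dz": -20,"spin": 3.4,"hand": 0},{"dx": 11,"dy": -60,"dz": -20,"spin": 3.4,"hand": 0},{"dx": 12,"dy": -60,"dz": -20,"spin": 3.1,"hand": 0}]'

```text
t: 2.12
eef_pos: [0.4888, -0.1645, 0.346]
ee_rot: [3.119, 1.57, 0.099]
force: [0.8, -0.3, 0.5]
width: 0.0876
```

apply_moves --commands '[{"dx": -40,"dy": -20,"dz": 0,"spin": 0,"hand": 0},{"dx": 0,"dy": -2,"dz": 0,"spin": 0,"hand": 0},{"dx": 0,"dy": 0,"dz": 0,"spin": 0,"hand": 0},{"dx": 0,"dy": 0,"dz": 0,"spin": 0,"hand": 0},{"dx": 0,"dy": 0,"dz": 0,"spin": 0,"hand": 0}]'

```text
t: 2.75
eef_pos: [0.4488, -0.185, 0.3465]
ee_rot: [3.054, 1.57, 0.033]
force: [-0.1, -0.4, 0.5]
width: 0.0876
```

```bash
python3 - <<'E'
from h import *
im,s=grab("wrist","w3"); print(s["t"],s["eef_pos"],s["ee_rot"],s["q"],s["force"])
M=R.from_euler("xyz",s["ee_rot"]).as_matrix(); print(np.degrees(np.arctan2(M[1,1],M[0,1])))
np.save("s3.npy",s,allow_pickle=True)
E
```

```text
2.75 [ 0.44878501 -0.18503096  0.34650012] [3.0541227  1.57025218 0.03271624] [ 1.51265133e-02  9.36537232e-02 -4.79288437e-01 -1.13937510e-05
 -9.97310103e-01  1.67586219e+00] [-0.09126649 -0.39894974  0.47571217]
-83.11383909226103
```

View pics/w3.png

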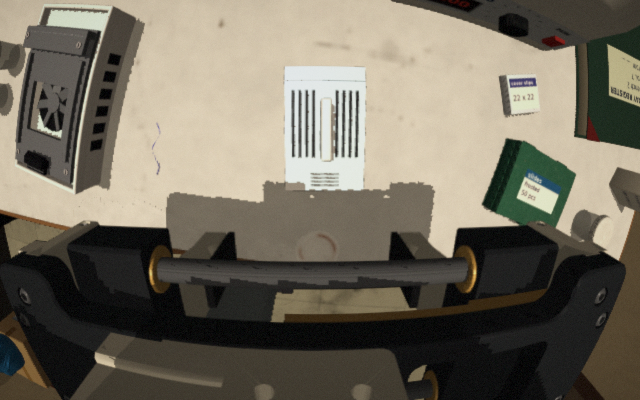

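```bash
python3 - <<'E'
from h import *
s=np.load("s3.npy",allow_pickle=True).item()
im=cv2.imread("pics/w3.png"); cv2.imwrite("pics/w3z.png",cv2.resize(im[55:200,270:380],None,fx=4,fy=4,interpolation=cv2.INTER_CUBIC))
p=plane("wrist",[[286.5,67],[366,67],[365,190],[285.5,190]],.0045,s); print(p.round(4).tolist(),p.mean(0))
e=np.diff(np.r_[p,p[:1]],axis=0); print(np.linalg.norm(e,axis=1).round(4),np.degrees(np.arctan2(e[:,1],e[:,0])).round(2))
E
```

```text
[[0.5671, -0.1442, 0.0045], [0.578, -0.2254, 0.0045], [0.4478, -0.2428, 0.0045], [0.4374, -0.1575, 0.0045]] [ 0.5075729  -0.19244822  0.0045    ]
[0.0819 0.1314 0.0859 0.1305] [ -82.38 -172.4    96.95    5.84]
```

View pics/w3z.png

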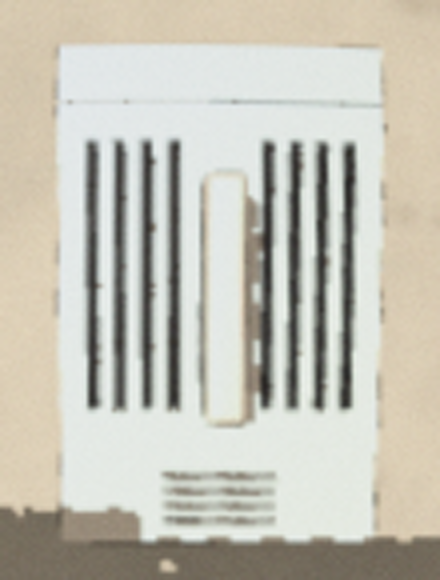

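apply_moves --commands '[{"dx": 41,"dy": -9,"dz": -30,"spin": 0,"hand": 0},{"dx": 0,"dy": 0,"dz": -50,"spin": 0,"hand": 0},{"dx": 0,"dy": 0,"dz": -50,"spin": 0,"hand": 0},{"dx": 0,"dy": 0,"dz": -28,"spin": 0,"hand": 0.3},{"dx": 0,"dy": 0,"dz": 0,"spin": 0,"hand": 0.6}]' --grip_force 4

```text
t: 3.42
eef_pos: [0.489, -0.1945, 0.1867]
ee_rot: [-0.125, 1.567, 3.136]
force: [-0.7, 0.1, 0.2]
width: 0.0734
```

apply_moves --commands '[{"dx": 0,"dy": 0,"dz": 0,"spin": 0,"hand": 1},{"dx": 0,"dy": 0,"dz": 0,"spin": 0,"hand": 1},{"dx": 0,"dy": 0,"dz": 0,"spin": 0,"hand": 1},{"dx": 0,"dy": 0,"dz": 0,"spin": 0,"hand": 1},{"dx": 0,"dy": 0,"dz": 0,"spin": 0,"hand": 1}]'

```text
t: 4.05
eef_pos: [0.4893, -0.1948, 0.1886]
ee_rot: [3.031, 1.57, 0.009]
force: [-0.5, 0.1, 0.4]
width: 0.0233
```

apply_moves --commands '[{"dx": 0,"dy": 0,"dz": 0,"spin": 0,"hand": 1},{"dx": 0,"dy": 0,"dz": 0,"spin": 0,"hand": 1},{"dx": 0,"dy": 0,"dz": 0,"spin": 0,"hand": 1},{"dx": 0,"dy": 0,"dz": 0,"spin": 0,"hand": 1},{"dx": 0,"dy": 0,"dz": 0,"spin": 0,"hand": 1}]'

```text
t: 4.68
eef_pos: [0.4892, -0.1947, 0.1883]
ee_rot: [-0.564, 1.571, 2.696]
force: [0.2, 2.6, 3.1]
width: 0.0103
```

apply_moves --commands '[{"dx": 0,"dy": 0,"dz": 3,"spin": 0,"hand": 1},{"dx": 0,"dy": 0,"dz": 3,"spin": 0,"hand": 1},{"dx": 0,"dy": 0,"dz": 3,"spin": 0,"hand": 1},{"dx": 0,"dy": 0,"dz": 3,"spin": 0,"hand": 1},{"dx": 0,"dy": 0,"dz": 3,"spin": 0,"hand": 1}]'

```text
t: 5.3
eef_pos: [0.4892, -0.1948, 0.2035]
ee_rot: [2.895, 1.571, -0.128]
force: [-0.4, -0.3, -1.7]
width: 0.0097
```

```bash
python3 - <<'E'
from h import *
im,s=grab("side","sd4"); print(s["t"],s["eef_pos"],s["force"],s["width"])
im2,s=grab("wrist","w4")
cv2.imwrite("pics/sd4z.png",cv2.resize(im[200:320,230:400],None,fx=4.5,fy=4.5,interpolation=cv2.INTER_CUBIC))
E
```

```text
5.3 [ 0.48922783 -0.19476943  0.20353255] [-0.44750246 -0.27210662 -1.71255952] 0.009728440192336001
```

View pics/sd4z.png

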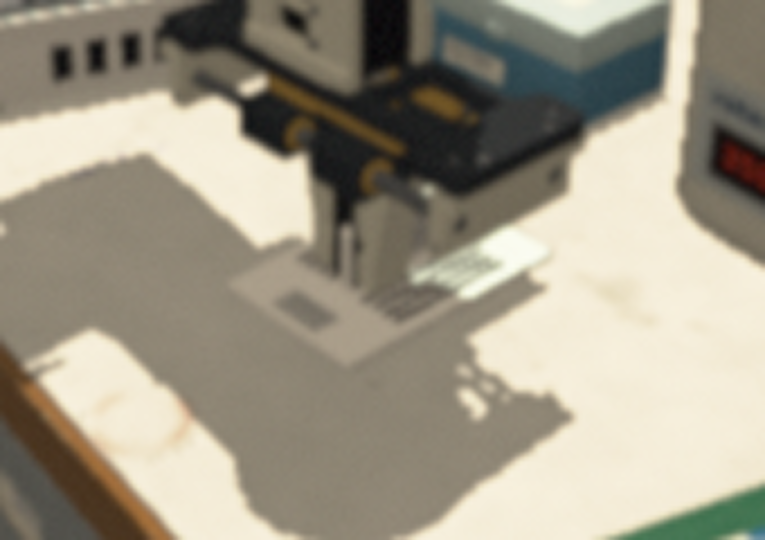

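View pics/w4.png

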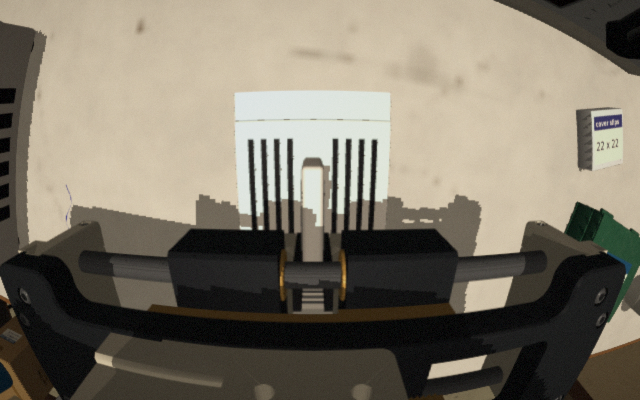

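```bash
cat >> h.py <<'E'
def lipz(uvL,uvR,s,w=.084):
    from scipy.optimize import brentq
    f=lambda z: np.linalg.norm(np.diff(plane("wrist",[uvL,uvR],z,s),axis=0))-w
    z=brentq(f,-.1,.2); return z,plane("wrist",[uvL,uvR],z,s)
E
python3 - <<'E'
from h import *
s=status.get_state()
for a,b in (((235,93),(391,91)),((235,93.5),(390.5,91.5))):
    print(lipz(a,b,s))
im=cv2.imread("pics/w4.png")
cv2.imwrite("pics/w4z.png",cv2.resize(im[80:240,220:405],None,fx=4,fy=3.7,interpolation=cv2.INTER_CUBIC))
# expected for flat raised 15mm and for tilted: lip underside/top corners
g=s["eef_pos"]-[0,0,.159]; yaw=np.radians(6.8); ux=np.array([np.cos(yaw),np.sin(yaw),0]); uy=np.array([-ux[1],ux[0],0])
for t in (0,.1,.2):
    for x,z in ((66,4),(66,0),(50,4)):
        dx,dz=(x+18)/1e3,(z-29)/1e3
        p=g+ux*(dx*np.cos(t)+dz*np.sin(t))+[0,0,-dx*np.sin(t)+dz*np.cos(t)]
        print(t,x,z,p.round(4),proj("wrist",[p+uy*.042,p-uy*.042],s).round(1).tolist())
E
```

```text
(0.018225280614495, array([[ 0.56851059, -0.14370462,  0.01822528],
       [ 0.57961192, -0.22696782,  0.01822528]]))
(0.017679031721784644, array([[ 0.56826251, -0.14359308,  0.01767903],
       [ 0.57935096, -0.22685799,  0.01767903]]))
0 66 4 [ 0.5728 -0.1849  0.0197] [[233.2, 94.0], [390.5, 94.0]]
0 66 0 [ 0.5728 -0.1849  0.0157] [[235.0, 94.5], [388.7, 94.5]]
0 50 4 [ 0.5569 -0.1868  0.0197] [[233.8, 123.4], [390.0, 123.4]]
0.1 66 4 [ 0.5699 -0.1852  0.0114] [[236.9, 100.0], [386.9, 100.0]]
0.1 66 0 [ 0.5695 -0.1852  0.0075] [[238.6, 101.0], [385.2, 101.0]]
0.1 50 4 [ 0.5541 -0.1871  0.013 ] [[236.8, 128.1], [386.9, 128.1]]
0.2 66 4 [ 0.5662 -0.1856  0.0035] [[240.2, 106.8], [383.6, 106.8]]
0.2 66 0 [ 5.654e-01 -1.857e-01 -4.000e-04] [[241.7, 108.3], [382.1, 108.3]]
0.2 50 4 [ 0.5506 -0.1875  0.0067] [[239.6, 133.5], [384.2, 133.5]]
```

View pics/w4z.png

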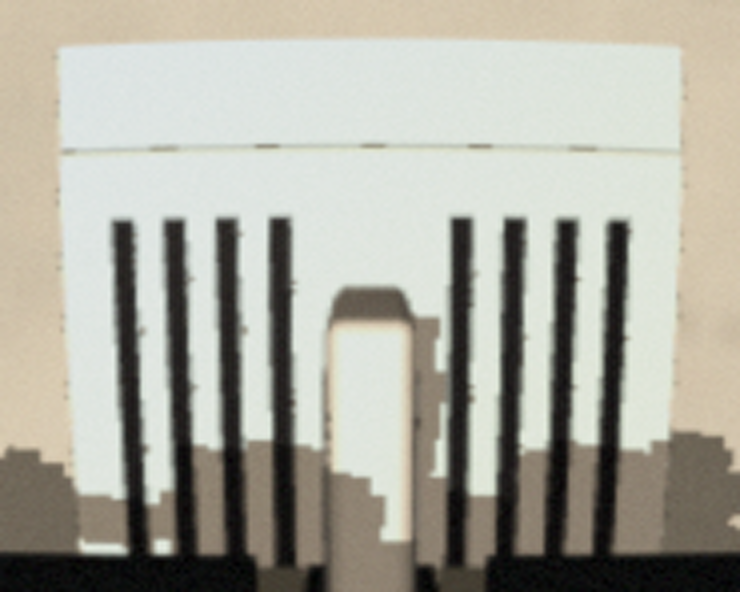

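apply_moves --commands '[{"dx": 0,"dy": 0,"dz": 0,"spin": 0,"hand": 1},{"dx": 0,"dy": 0,"dz": 5,"spin": 0,"hand": 1},{"dx": 0,"dy": 0,"dz": 30,"spin": 0,"hand": 1},{"dx": 0,"dy": 0,"dz": 0,"spin": 0,"hand": 1},{"dx": 0,"dy": 0,"dz": 0,"spin": 0,"hand": 1}]' --grip_force 3

```text
t: 6.02
eef_pos: [0.489, -0.1947, 0.2382]
ee_rot: [-1.912, 1.571, 1.348]
force: [0.1, -0.2, -3.1]
width: 0.01
```

```bash
cat >> h.py <<'E'
def tilttab(s,gx=-18,gz=29,yawoff=0,ts=(0,.05,.1,.15,.2,.25,.3,.4,.5,.6)):
    M=R.from_euler("xyz",s["ee_rot"]).as_matrix(); a=np.arctan2(M[1,1],M[0,1])+np.pi/2
    ux=np.array([np.cos(a),np.sin(a),0]); uy=np.array([-ux[1],ux[0],0]); g=s["eef_pos"]+M[:,0]*.159
    for t in ts:
        r=[]
        for x,z in ((66,4),(50,4)):
            dx,dz=(x-gx)/1e3,(z-gz)/1e3
            p=g+ux*(dx*np.cos(t)+dz*np.sin(t))+[0,0,-dx*np.sin(t)+dz*np.cos(t)]
            r.append((p[2].round(4),proj("wrist",[p+uy*.042,p-uy*.042],s).round(1).tolist()))
        print(t,r)
E
python3 - <<'E'
from h import *
im,s=grab("wrist","w5"); print(s["eef_pos"],s["force"]); tilttab(s)
cv2.imwrite("pics/w5z.png",cv2.resize(im[60:240,200:425],None,fx=3.4,fy=3.3,interpolation=cv2.INTER_CUBIC))
E
```

```text
[ 0.48898022 -0.19471265  0.23815047] [ 0.08922412 -0.1885481  -3.13260694]
0 [(np.float64(0.0542), [[233.2, 93.8], [390.6, 93.7]]), (np.float64(0.0542), [[233.8, 123.2], [390.0, 123.2]])]
0.05 [(np.float64(0.05), [[235.1, 96.7], [388.7, 96.6]]), (np.float64(0.0508), [[235.3, 125.4], [388.5, 125.4]])]
0.1 [(np.float64(0.0459), [[236.9, 99.8], [386.9, 99.7]]), (np.float64(0.0475), [[236.8, 127.8], [387.0, 127.8]])]
0.15 [(np.float64(0.0419), [[238.6, 103.1], [385.3, 103.1]]), (np.float64(0.0443), [[238.3, 130.5], [385.6, 130.5]])]
0.2 [(np.float64(0.038), [[240.2, 106.6], [383.7, 106.6]]), (np.float64(0.0411), [[239.6, 133.3], [384.3, 133.3]])]
0.25 [(np.float64(0.0341), [[241.7, 110.3], [382.2, 110.3]]), (np.float64(0.0381), [[240.9, 136.3], [383.0, 136.3]])]
0.3 [(np.float64(0.0304), [[243.2, 114.2], [380.8, 114.1]]), (np.float64(0.0352), [[242.1, 139.4], [381.9, 139.4]])]
0.4 [(np.float64(0.0234), [[245.8, 122.3], [378.3, 122.3]]), (np.float64(0.0296), [[244.3, 146.2], [379.7, 146.2]])]
0.5 [(np.float64(0.0169), [[248.0, 130.9], [376.0, 130.9]]), (np.float64(0.0246), [[246.3, 153.4], [377.7, 153.4]])]
0.6 [(np.float64(0.0111), [[250.1, 140.0], [374.0, 140.0]]), (np.float64(0.0201), [[248.0, 161.2], [376.0, 161.2]])]
```

View pics/w5.png

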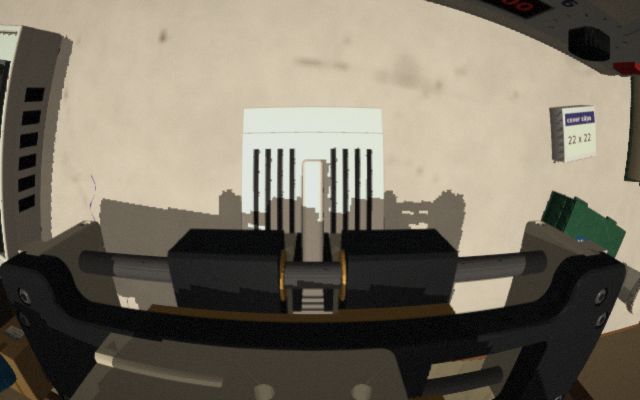

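Tilt reads about 0.2 already (lip row 107, crease row 133). Clamp it and check again.

apply_moves --commands '[{"dx": 0,"dy": 0,"dz": 0,"spin": 0,"hand": 1},{"dx": 0,"dy": 0,"dz": 0,"spin": 0,"hand": 1},{"dx": 0,"dy": 0,"dz": 0,"spin": 0,"hand": 1},{"dx": 0,"dy": 0,"dz": 0,"spin": 0,"hand": 1},{"dx": 0,"dy": 0,"dz": 0,"spin": 0,"hand": 1}]' --grip_force 20

```text
t: 6.7
eef_pos: [0.4892, -0.1948, 0.2383]
ee_rot: [-0.837, 1.571, 2.424]
force: [-0.5, -0.2, -2.5]
width: 0.0098
```

```bash
python3 - <<'E'
from h import *
im,s=grab("wrist","w6"); print(s["t"],s["eef_pos"],s["force"],s["width"]); tilttab(s,ts=(.15,.2,.25))
cv2.imwrite("pics/w6z.png",cv2.resize(im[90:240,220:405],None,fx=4,fy=4,interpolation=cv2.INTER_CUBIC))
im,_=grab("side","sd6")
cv2.imwrite("pics/sd6z.png",cv2.resize(im[150:320,230:400],None,fx=3.5,fy=3.5,interpolation=cv2.INTER_CUBIC))
E
```

```text
6.7 [ 0.48923763 -0.19475999  0.23828122] [-0.45952391 -0.18876738 -2.51387381] 0.009768805965553419
0.15 [(np.float64(0.042), [[238.6, 103.1], [385.2, 103.1]]), (np.float64(0.0444), [[238.2, 130.5], [385.6, 130.4]])]
0.2 [(np.float64(0.0381), [[240.2, 106.6], [383.7, 106.6]]), (np.float64(0.0413), [[239.6, 133.3], [384.3, 133.3]])]
0.25 [(np.float64(0.0343), [[241.7, 110.3], [382.2, 110.3]]), (np.float64(0.0382), [[240.9, 136.3], [383.0, 136.3]])]
```

View pics/w6z.png

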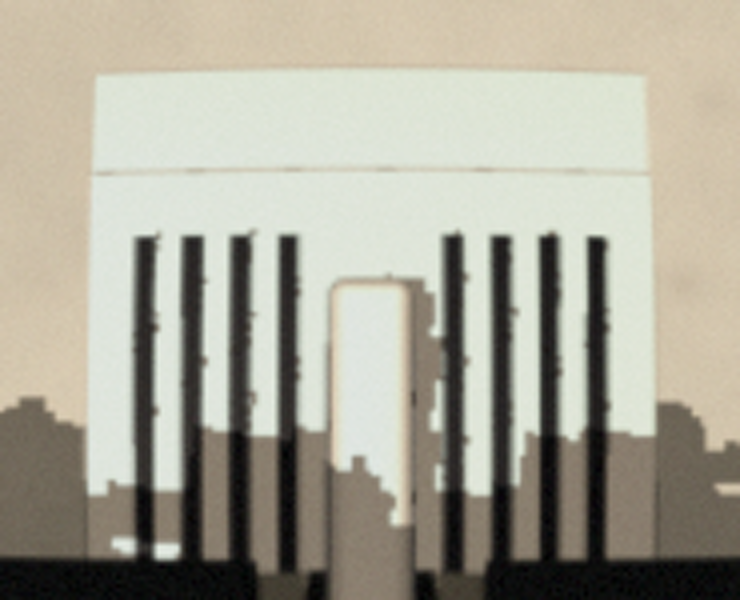

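View pics/sd6z.png

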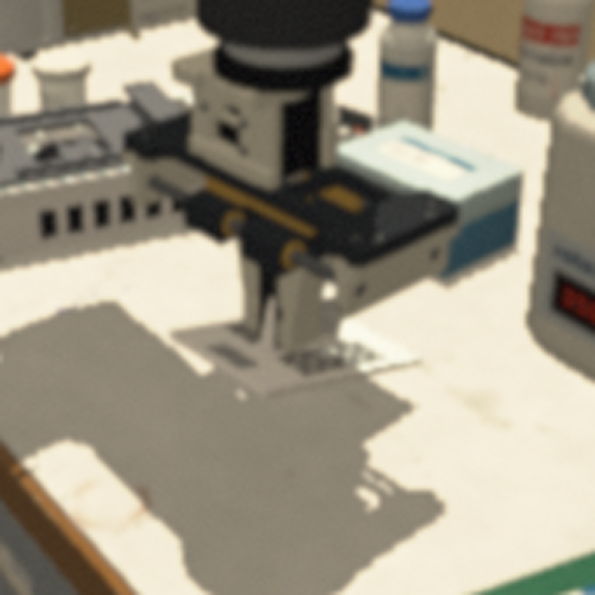

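apply_moves --commands '[{"dx": 0,"dy": 20,"dz": 36,"spin": -3,"hand": 1},{"dx": 0,"dy": 40,"dz": 36,"spin": -3,"hand": 1},{"dx": 0,"dy": 50,"dz": 0,"spin": -3,"hand": 1},{"dx": 0,"dy": 55,"dz": 0,"spin": -3,"hand": 1},{"dx": 0,"dy": 55,"dz": 0,"spin": -3,"hand": 1}]'

```text
t: 7.42
eef_pos: [0.4889, 0.0268, 0.3107]
ee_rot: [-2.558, 1.57, 0.439]
force: [0.7, 0.7, -2.3]
width: 0.0101
```

apply_moves --commands '[{"dx": 0,"dy": 45,"dz": 0,"spin": -3,"hand": 1},{"dx": -3,"dy": 40,"dz": 0,"spin": 0,"hand": 1},{"dx": 0,"dy": 20,"dz": 0,"spin": 0,"hand": 1},{"dx": 0,"dy": 0,"dz": 0,"spin": 0,"hand": 1},{"dx": 0,"dy": 0,"dz": 0,"spin": 0,"hand": 1}]'

```text
t: 8.05
eef_pos: [0.4861, 0.1295, 0.3101]
ee_rot: [0.763, 1.57, -2.575]
force: [0.2, -0.5, -1.1]
width: 0.0098
```

```bash
python3 - <<'E'
from h import *
im,s=grab("wrist","w7"); print(s["t"],s["eef_pos"],s["force"],s["width"]); tilttab(s,ts=(.15,.2,.25))
M=R.from_euler("xyz",s["ee_rot"]).as_matrix(); print(np.degrees(np.arctan2(M[1,1],M[0,1])))
np.save("s7.npy",s,allow_pickle=True)
im,_=grab("side","sd7")
cv2.imwrite("pics/sd7z.png",cv2.resize(im[100:240,180:330],None,fx=4,fy=4,interpolation=cv2.INTER_CUBIC))
E
```

```text
8.05 [0.48613025 0.12952471 0.31014692] [ 0.16707826 -0.52118948 -1.14379213] 0.009834188955055017
0.15 [(np.float64(0.1139), [[238.0, 103.3], [384.6, 103.2]]), (np.float64(0.1163), [[237.6, 130.7], [385.0, 130.6]])]
0.2 [(np.float64(0.11), [[239.6, 106.8], [383.1, 106.7]]), (np.float64(0.1131), [[239.0, 133.5], [383.7, 133.4]])]
0.25 [(np.float64(0.1061), [[241.1, 110.5], [381.6, 110.4]]), (np.float64(0.1101), [[240.3, 136.5], [382.4, 136.4]])]
-101.20446666923729
```

View pics/w7.png

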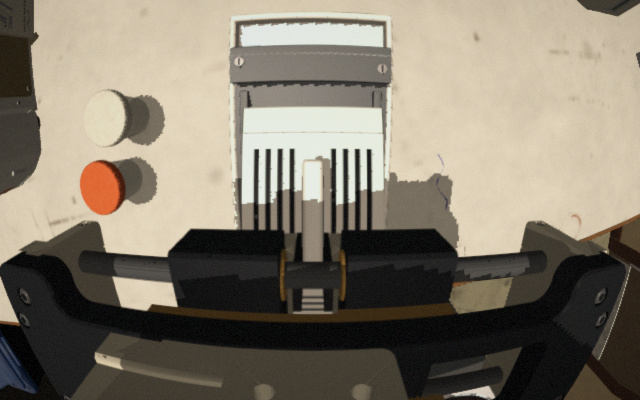

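View pics/sd7z.png

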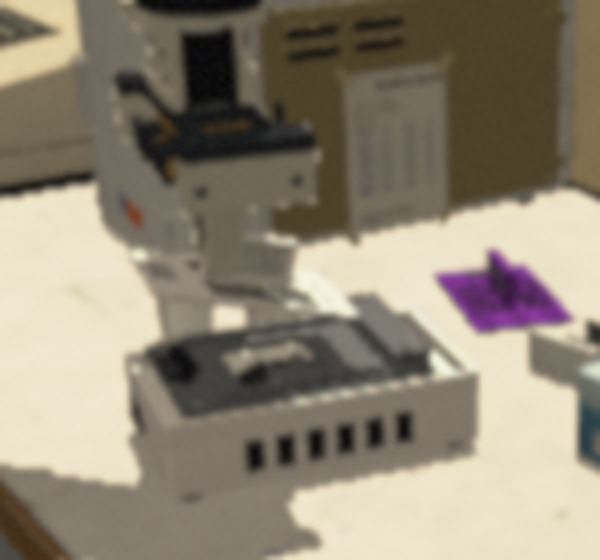

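```bash
python3 - <<'E'
from h import *
im=cv2.imread("pics/w7.png")
cv2.imwrite("pics/w7z.png",cv2.resize(im[5:155,220:402],None,fx=4.2,fy=3.9,interpolation=cv2.INTER_CUBIC))
E
```

```text
(no output)
```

View pics/w7z.png

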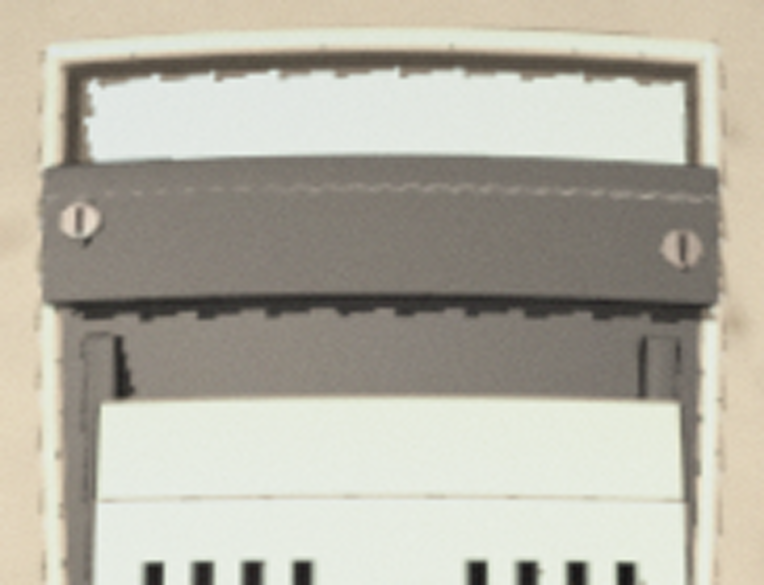

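```bash
python3 - <<'E'
from h import *
s=np.load("s7.npy",allow_pickle=True).item()
def U(q): return np.array(q,float)/[4.2,3.9]+[220,5]
a=np.radians(-101.2+90); ux=np.array([np.cos(a),np.sin(a)]); uy=np.array([-ux[1],ux[0]]); o=s["eef_pos"][:2]
def L(q,z):
    p=plane("wrist",U(q),z,s)[:,:2]-o; return np.c_[p@ux,p@uy].round(4).tolist()
print("ledge77",L([[43,303],[717,301]],.077))
print("ledge77back",L([[43,170],[717,165]],.077))
print("ribs68 outer",L([[82,338],[682,338]],.068),"inner",L([[118,338],[640,338]],.068))
print("boxfar58",L([[45,50],[717,42]],.058))
print("lip",L([[101,403],[681,403]],.105),L([[101,403],[681,403]],.108), lipz(U([101,403])[0] if 0 else U([[101,403]])[0],U([[681,403]])[0],s)[0])
E
```

```text
ledge77 [[0.0958, 0.0562], [0.096, -0.0549]]
ledge77back [[0.1206, 0.0563], [0.1213, -0.055]]
ribs68 outer [[0.0897, 0.0517], [0.0896, -0.051]] inner [[0.0894, 0.0454], [0.0893, -0.0436]]
boxfar58 [[0.1504, 0.0616], [0.1518, -0.0604]]
lip [[0.0764, 0.0403], [0.0764, -0.0427]] [[0.0763, 0.0397], [0.0764, -0.042]] 0.10273940667125155
```

apply_moves --commands '[{"dx": 0.3,"dy": 1.6,"dz": -15,"spin": 0,"hand": 1},{"dx": 0,"dy": 0,"dz": -15,"spin": 0,"hand": 1},{"dx": 0,"dy": 0,"dz": -3,"spin": 0,"hand": 1},{"dx": 0,"dy": 0,"dz": 0,"spin": 0,"hand": 1},{"dx": 0,"dy": 0,"dz": 0,"spin": 0,"hand": 1}]' --grip_force 8

```text
t: 8.78
eef_pos: [0.4867, 0.132, 0.2776]
ee_rot: [-2.566, 1.57, 0.381]
force: [-0.7, 0.0, -1.9]
width: 0.0102
```

apply_moves --commands '[{"dx": 0,"dy": 0,"dz": -1.5,"spin": 0,"hand": 1},{"dx": 0,"dy": 0,"dz": -1.5,"spin": 0,"hand": 1},{"dx": 0,"dy": 0,"dz": -1,"spin": 0,"hand": 1},{"dx": 0,"dy": 0,"dz": 0,"spin": 0,"hand": 1},{"dx": 0,"dy": 0,"dz": 0,"spin": 0,"hand": 1}]'

```text
t: 9.4
eef_pos: [0.4865, 0.1319, 0.2733]
ee_rot: [-1.074, 1.571, 1.872]
force: [-0.4, 0.2, -1.0]
width: 0.0098
```

apply_moves --commands '[{"dx": 0,"dy": 0,"dz": -1,"spin": 0,"hand": 1},{"dx": 0,"dy": 0,"dz": -1,"spin": 0,"hand": 1},{"dx": 0,"dy": 0,"dz": -1,"spin": 0,"hand": 1},{"dx": 0,"dy": 0,"dz": 0,"spin": 0,"hand": 1},{"dx": 0,"dy": 0,"dz": 0,"spin": 0,"hand": 1}]'

```text
t: 10.02
eef_pos: [0.4866, 0.1318, 0.2703]
ee_rot: [1.98, 1.571, -1.357]
force: [-1.6, 0.4, -0.0]
width: 0.0098
```

apply_moves --commands '[{"dx": 0,"dy": 0,"dz": -1,"spin": 0,"hand": 1},{"dx": 0,"dy": 0,"dz": -1,"spin": 0,"hand": 1},{"dx": 0,"dy": 0,"dz": -1,"spin": 0,"hand": 1},{"dx": 0,"dy": 0,"dz": 0,"spin": 0,"hand": 1},{"dx": 0,"dy": 0,"dz": 0,"spin": 0,"hand": 1}]'

```text
t: 10.65
eef_pos: [0.4866, 0.1318, 0.2672]
ee_rot: [1.38, 1.571, -1.957]
force: [0.0, -0.5, -1.3]
width: 0.0101
```

```bash
python3 - <<'E'
from h import *
im,s=grab("wrist","w8"); print(s["t"],s["eef_pos"],s["force"],s["width"]); tilttab(s,gx=-19.5,ts=(.1,.15,.2,.25))
np.save("s8.npy",s,allow_pickle=True)
cv2.imwrite("pics/w8z.png",cv2.resize(im[5:155,220:402],None,fx=4.2,fy=3.9,interpolation=cv2.INTER_CUBIC))
im,_=grab("side","sd8")
cv2.imwrite("pics/sd8z.png",cv2.resize(im[120:240,200:320],None,fx=5,fy=5,interpolation=cv2.INTER_CUBIC))
E
```

```text
10.65 [0.48657445 0.13179099 0.26720998] [ 0.03834786 -0.49045441 -1.2756701 ] 0.010120178963364963
0.1 [(np.float64(0.0748), [[236.3, 97.5], [386.3, 97.3]]), (np.float64(0.0764), [[236.2, 125.5], [386.4, 125.4]])]
0.15 [(np.float64(0.0707), [[238.1, 100.8], [384.6, 100.7]]), (np.float64(0.0731), [[237.7, 128.1], [385.0, 128.1]])]
0.2 [(np.float64(0.0667), [[239.7, 104.4], [383.0, 104.3]]), (np.float64(0.0699), [[239.1, 131.0], [383.6, 130.9]])]
0.25 [(np.float64(0.0628), [[241.3, 108.2], [381.5, 108.1]]), (np.float64(0.0668), [[240.4, 134.0], [382.4, 134.0]])]
```

View pics/w8z.png

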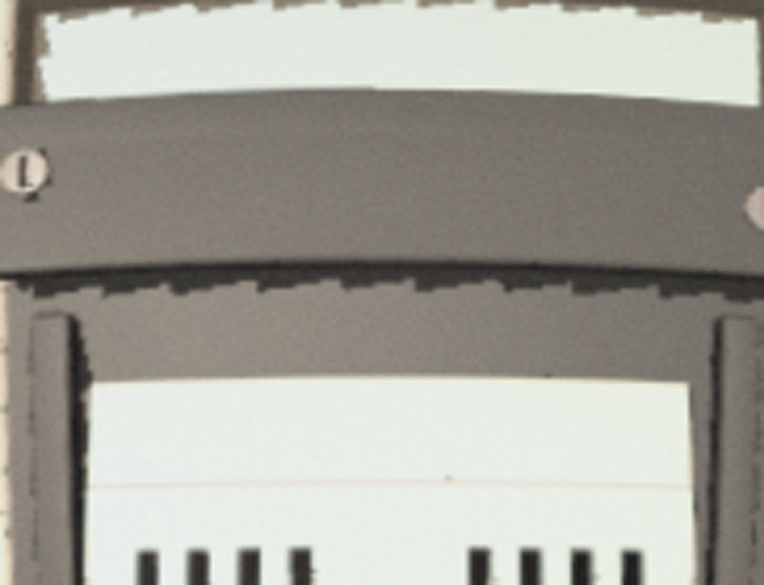

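View pics/sd8z.png

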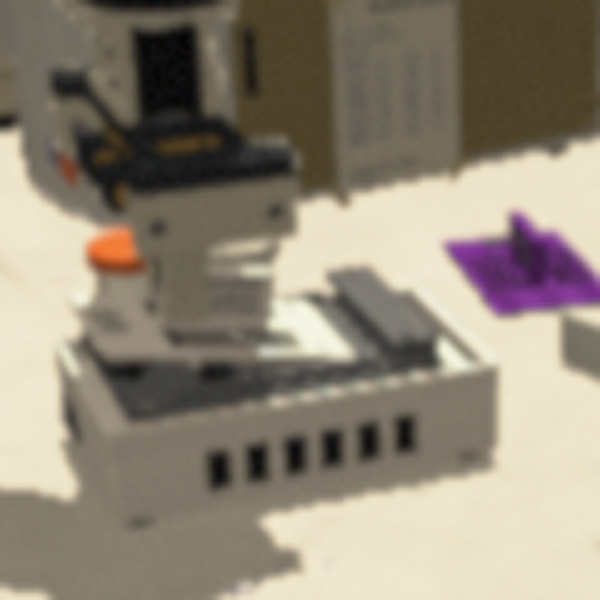

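apply_moves --commands '[{"dx": 3.9,"dy": -0.8,"dz": 0,"spin": 0,"hand": 1},{"dx": 3.9,"dy": -0.8,"dz": 0,"spin": 0,"hand": 1},{"dx": 3.9,"dy": -0.8,"dz": 0,"spin": 0,"hand": 1},{"dx": 0,"dy": 0,"dz": 0,"spin": 0,"hand": 1},{"dx": 0,"dy": 0,"dz": 0,"spin": 0,"hand": 1}]'

```text
t: 11.38
eef_pos: [0.4983, 0.1294, 0.2673]
ee_rot: [-2.634, 1.571, 0.312]
force: [0.5, -0.1, -1.1]
width: 0.0099
```

```bash
cat > F.py <<'E'
from h import *
import sys
def fl(n=4):
    out=[]
    for i in range(n):
        s=status.get_state(); out.append(s["force"])
        im=viewer.grab_frame("wrist")
    f=np.mean(out,0); a=np.radians(-11.2)
    print("t",round(s["t"],2),"pos",s["eef_pos"].round(4),"F",f.round(2),"along",round(f[0]*np.cos(a)+f[1]*np.sin(a),2), "std",np.std(out,0).round(2))
    return im,s
if __name__=="__main__":
    im,s=fl(int(sys.argv[2]) if len(sys.argv)>2 else 4)
    cv2.imwrite(f"pics/{sys.argv[1]}.png",cv2.resize(im[5:155,220:402,::-1],None,fx=4.2,fy=3.9,interpolation=cv2.INTER_CUBIC))
E
python3 F.py w9 5
```

```text
t 11.57 pos [0.4982 0.1294 0.2673] F [ 0.02 -0.09 -1.42] along 0.04 std [0.32 0.56 0.37]
```

View pics/w9.png

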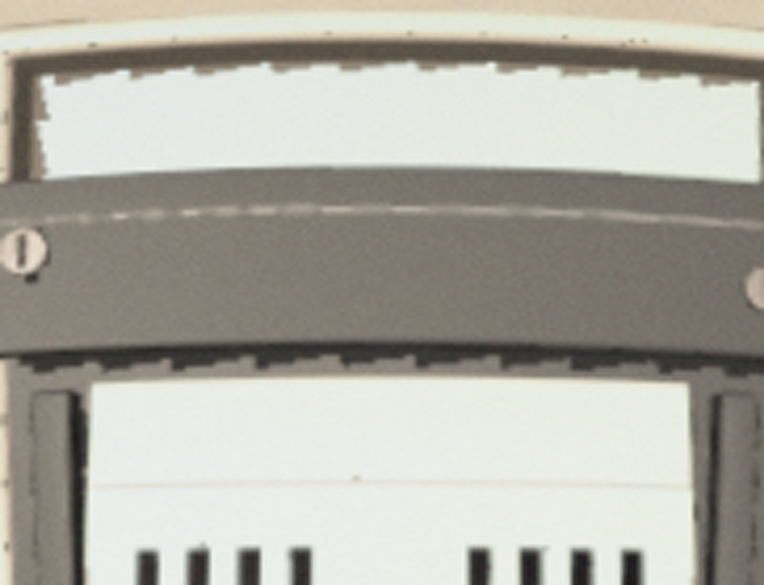

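apply_moves --commands '[{"dx": 2.95,"dy": -0.6,"dz": 0,"spin": 0,"hand": 1},{"dx": 2.95,"dy": -0.6,"dz": 0,"spin": 0,"hand": 1},{"dx": 2,"dy": -0.4,"dz": 0,"spin": 0,"hand": 1},{"dx": 0,"dy": 0,"dz": 0,"spin": 0,"hand": 1},{"dx": 0,"dy": 0,"dz": 0,"spin": 0,"hand": 1}]'

```text
t: 12.25
eef_pos: [0.5062, 0.1278, 0.2673]
ee_rot: [-2.502, 1.571, 0.444]
force: [1.0, 0.2, -1.8]
width: 0.0099
```

```bash
python3 F.py w10 5
```

```text
t 12.45 pos [0.5061 0.1278 0.2673] F [ 0.8   0.17 -1.48] along 0.75 std [0.2  0.26 0.41]
```

View pics/w10.png

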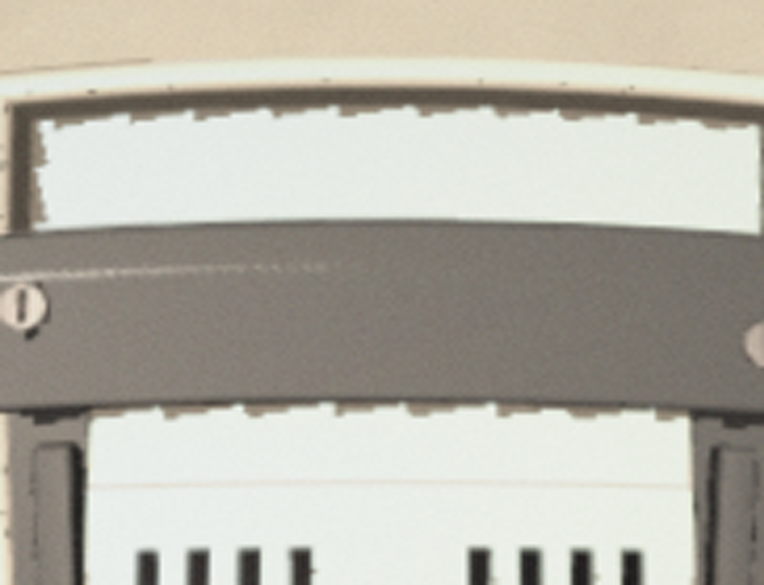

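apply_moves --commands '[{"dx": 1,"dy": -0.2,"dz": 0,"spin": 0,"hand": 1},{"dx": 1,"dy": -0.2,"dz": 0,"spin": 0,"hand": 1},{"dx": 1,"dy": -0.2,"dz": 0,"spin": 0,"hand": 1},{"dx": 1,"dy": -0.2,"dz": 0,"spin": 0,"hand": 1},{"dx": 0,"dy": 0,"dz": 0,"spin": 0,"hand": 1}]'

```text
t: 13.12
eef_pos: [0.5103, 0.127, 0.2673]
ee_rot: [2.746, 1.571, -0.591]
force: [-0.8, -0.5, -1.6]
width: 0.01
```

```bash
python3 F.py w11 5
```

```text
t 13.32 pos [0.5102 0.127  0.2673] F [ 0.01  0.03 -1.44] along 0.01 std [0.54 0.6  0.42]
```

View pics/w11.png

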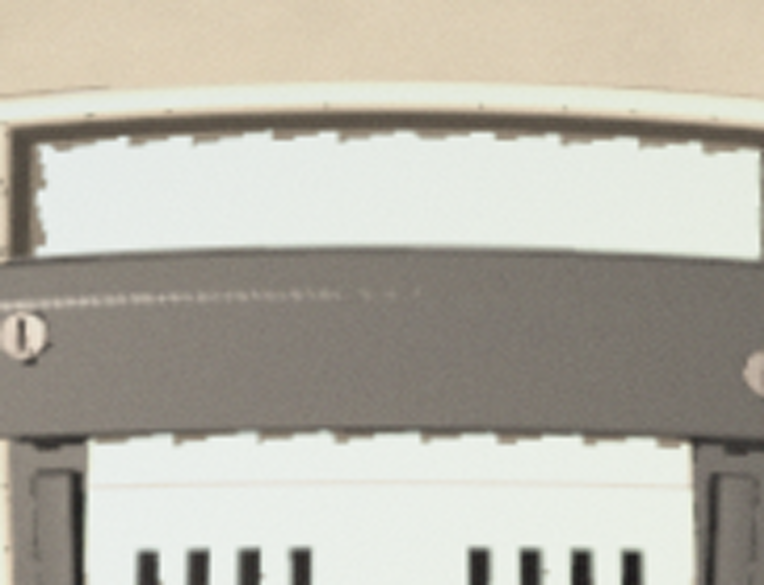

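apply_moves --commands '[{"dx": 0.5,"dy": -0.1,"dz": 0,"spin": 0,"hand": 1},{"dx": 0.5,"dy": -0.1,"dz": 0,"spin": 0,"hand": 1},{"dx": 0,"dy": 0,"dz": 0,"spin": 0,"hand": 1},{"dx": 0,"dy": 0,"dz": 0,"spin": 0,"hand": 1},{"dx": 0,"dy": 0,"dz": 0,"spin": 0,"hand": 1}]'

```text
t: 14.0
eef_pos: [0.5112, 0.1268, 0.2673]
ee_rot: [-3.02, 1.571, -0.074]
force: [-0.4, 0.2, -1.7]
width: 0.01
```

```bash
python3 F.py w12 4
```

```text
t 14.15 pos [0.5112 0.1268 0.2673] F [-0.2   0.29 -1.52] along -0.25 std [0.25 0.22 0.32]
```

apply_moves --commands '[{"dx": 0.5,"dy": -0.1,"dz": 0,"spin": 0,"hand": 1},{"dx": 0.5,"dy": -0.1,"dz": 0,"spin": 0,"hand": 1},{"dx": 0,"dy": 0,"dz": 0,"spin": 0,"hand": 1},{"dx": 0,"dy": 0,"dz": 0,"spin": 0,"hand": 1},{"dx": 0,"dy": 0,"dz": 0,"spin": 0,"hand": 1}]'

```text
t: 14.82
eef_pos: [0.5122, 0.1266, 0.2673]
ee_rot: [-2.612, 1.571, 0.334]
force: [0.1, 0.2, -1.0]
width: 0.01
```

```bash
python3 F.py w13 4
```

```text
t 14.97 pos [0.5122 0.1266 0.2673] F [-0.24  0.1  -1.74] along -0.26 std [0.63 0.39 0.55]
```

apply_moves --commands '[{"dx": 0.5,"dy": -0.1,"dz": 0,"spin": 0,"hand": 1},{"dx": 0.4,"dy": -0.1,"dz": 0,"spin": 0,"hand": 1},{"dx": 0,"dy": 0,"dz": 0,"spin": 0,"hand": 1},{"dx": 0,"dy": 0,"dz": 0,"spin": 0,"hand": 1},{"dx": 0,"dy": 0,"dz": 0,"spin": 0,"hand": 1}]'

```text
t: 15.65
eef_pos: [0.5129, 0.1264, 0.2673]
ee_rot: [0.431, 1.571, -2.906]
force: [-2.3, 0.9, -0.9]
width: 0.01
```

```bash
python3 F.py w14 4
```

```text
t 15.8 pos [0.513  0.1264 0.2673] F [-2.54  0.8  -0.67] along -2.65 std [0.27 0.05 0.21]
```

View pics/w14.png

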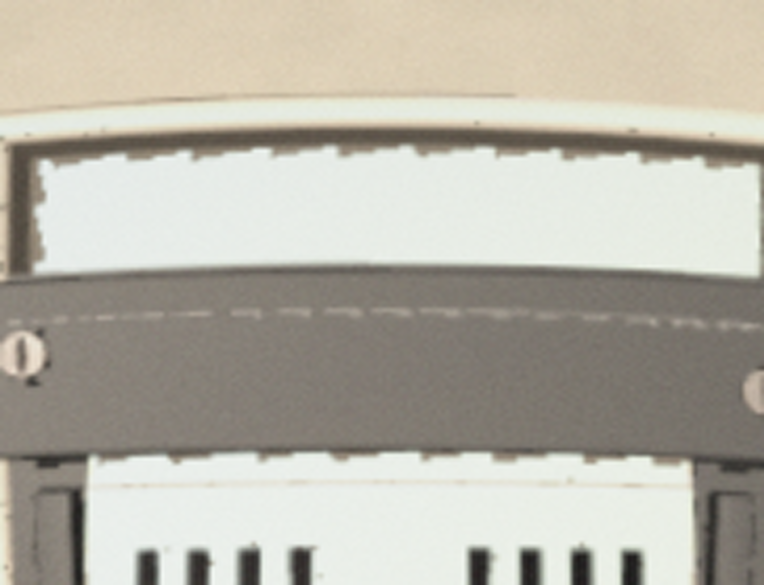

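Seal contact felt (2.7 N, about 0.5 mm) while tilted. Now swing down along the arc about the lip, with a light grip.

apply_moves --commands '[{"dx": 0,"dy": 0,"dz": 0,"spin": 0,"hand": 1},{"dx": -0.5,"dy": 0.1,"dz": -1,"spin": 0,"hand": 1},{"dx": -0.5,"dy": 0.1,"dz": -1,"spin": 0,"hand": 1},{"dx": -0.5,"dy": 0.1,"dz": -1,"spin": 0,"hand": 1},{"dx": 0,"dy": 0,"dz": 0,"spin": 0,"hand": 1}]' --grip_force 6

```text
t: 16.48
eef_pos: [0.5116, 0.1267, 0.2643]
ee_rot: [-2.992, 1.571, -0.046]
force: [-1.5, 0.6, -0.4]
width: 0.0099
```

```bash
python3 F.py w15 4
```

```text
t 16.62 pos [0.5116 0.1267 0.2643] F [-0.64  0.16 -1.02] along -0.66 std [0.53 0.6  0.53]
```

apply_moves --commands '[{"dx": -0.2,"dy": 0,"dz": -1,"spin": 0,"hand": 1},{"dx": -0.4,"dy": 0.1,"dz": -1,"spin": 0,"hand": 1},{"dx": -0.4,"dy": 0.1,"dz": -1,"spin": 0,"hand": 1},{"dx": 0,"dy": 0,"dz": 0,"spin": 0,"hand": 1},{"dx": 0,"dy": 0,"dz": 0,"spin": 0,"hand": 1}]'

```text
t: 17.3
eef_pos: [0.5105, 0.1269, 0.2612]
ee_rot: [0.52, 1.571, -2.816]
force: [-0.4, 0.3, -1.5]
width: 0.0102
```

```bash
python3 F.py w16 4
```

```text
t 17.45 pos [0.5105 0.1269 0.2612] F [-0.45  0.15 -1.42] along -0.47 std [0.06 0.32 0.36]
```

View pics/w16.png

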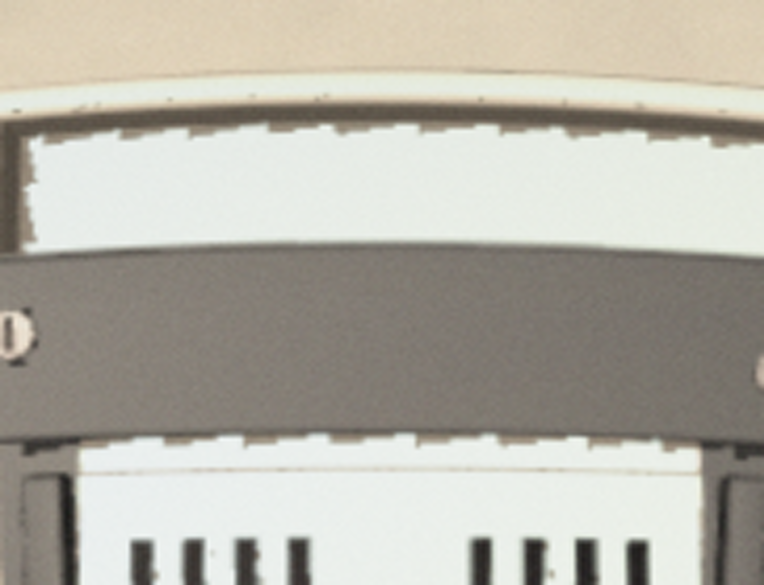

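apply_moves --commands '[{"dx": -0.1,"dy": 0,"dz": -1,"spin": 0,"hand": 1},{"dx": -0.2,"dy": 0.1,"dz": -1,"spin": 0,"hand": 1},{"dx": -0.3,"dy": 0.1,"dz": -1,"spin": 0,"hand": 1},{"dx": 0,"dy": 0,"dz": 0,"spin": 0,"hand": 1},{"dx": 0,"dy": 0,"dz": 0,"spin": 0,"hand": 1}]'

```text
t: 18.12
eef_pos: [0.51, 0.1271, 0.2585]
ee_rot: [-2.611, 1.571, 0.336]
force: [-2.5, 0.1, 3.8]
width: 0.0099
```

```bash
python3 F.py w17 4
```

```text
t 18.27 pos [0.51   0.1271 0.2585] F [-2.83  0.11  4.1 ] along -2.8 std [0.22 0.09 0.2 ]
```

```bash
python3 - <<'E'
from h import *
im,_=grab("side","sd17")
cv2.imwrite("pics/sd17z.png",cv2.resize(im[150:230,200:310],None,fx=7,fy=7,interpolation=cv2.INTER_CUBIC))
E
```

```text
(no output)
```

View pics/sd17z.png

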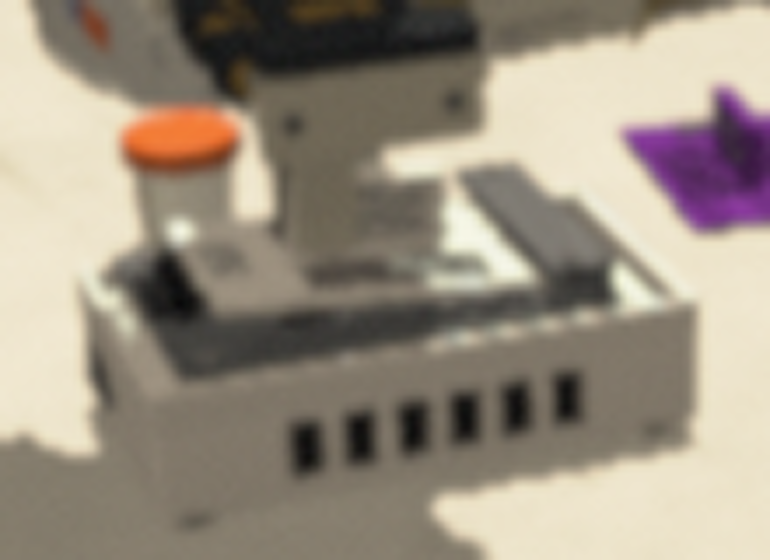

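View pics/w17.png

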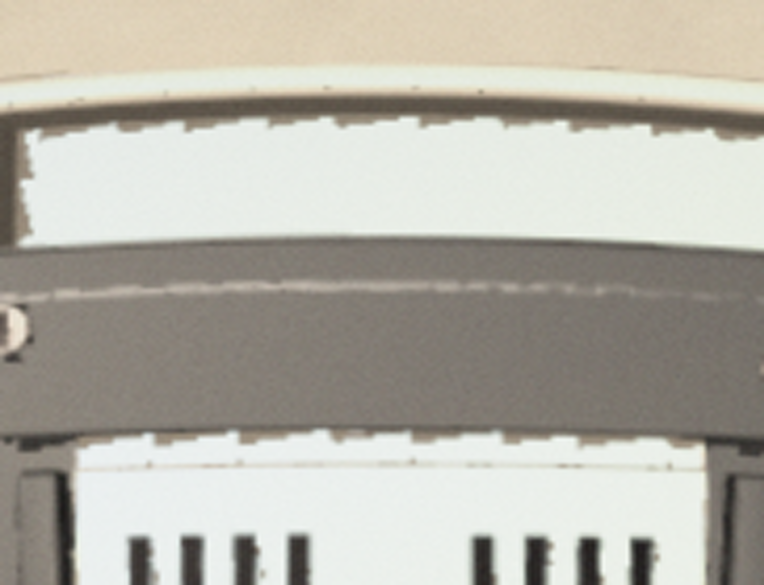

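apply_moves --commands '[{"dx": 0,"dy": 0,"dz": 0,"spin": 0,"hand": 0.7},{"dx": 0,"dy": 0,"dz": 0,"spin": 0,"hand": 0.7},{"dx": 0,"dy": 0,"dz": 15,"spin": 0,"hand": 0.7},{"dx": 0,"dy": 0,"dz": 20,"spin": 0,"hand": 0.7},{"dx": 0,"dy": 0,"dz": 0,"spin": 0,"hand": 0.7}]'

```text
t: 19.0
eef_pos: [0.5106, 0.1275, 0.2956]
ee_rot: [-2.447, 1.567, 0.499]
force: [-0.1, -0.1, -0.9]
width: 0.0262
```

```bash
python3 F.py w18 3; python3 - <<'E'
from h import *
im,_=grab("side","sd18")
cv2.imwrite("pics/sd18z.png",cv2.resize(im[150:230,200:310],None,fx=7,fy=7,interpolation=cv2.INTER_CUBIC))
im,s=grab("wrist","w18f")
E
```

```text
t 19.1 pos [0.5099 0.1271 0.2938] F [-0.04 -0.07 -0.76] along -0.03 std [0.3  0.29 0.12]
```

View pics/sd18z.png

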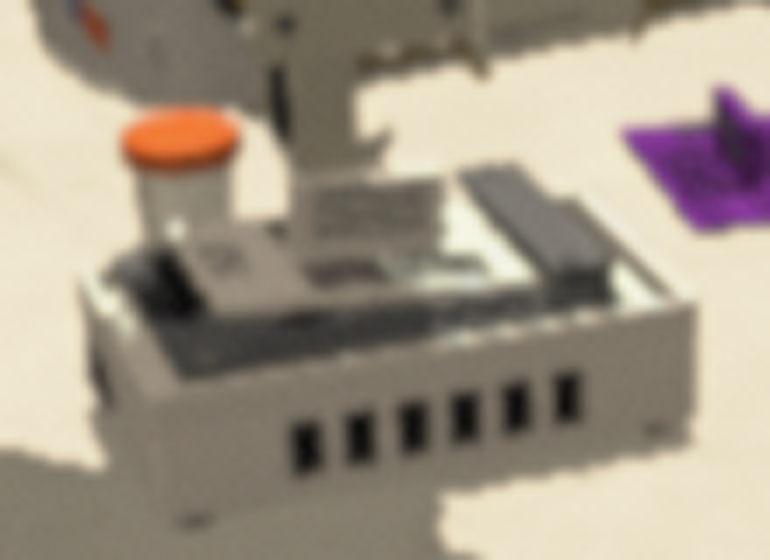

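View pics/w18f.png

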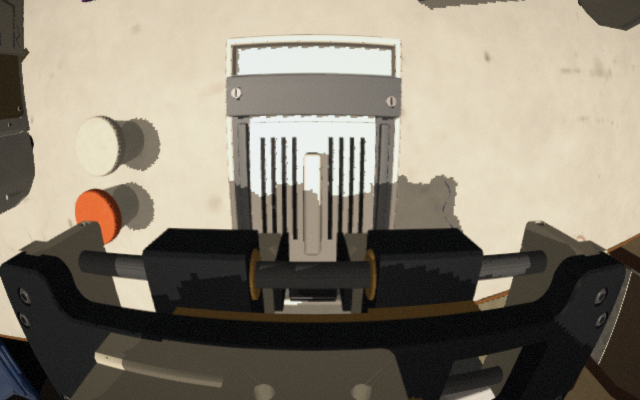

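apply_moves --commands '[{"dx": -15.2,"dy": 3.1,"dz": 0,"spin": 0,"hand": 0.9},{"dx": -15.2,"dy": 3,"dz": 0,"spin": 0,"hand": 1},{"dx": 0,"dy": 0,"dz": -15,"spin": 0,"hand": 1},{"dx": 0,"dy": 0,"dz": -15,"spin": 0,"hand": 1},{"dx": 0,"dy": 0,"dz": -4,"spin": 0,"hand": 1}]' --grip_force 20

```text
t: 19.88
eef_pos: [0.4792, 0.133, 0.2576]
ee_rot: [0.81, 1.568, -2.527]
force: [0.5, 0.8, 0.4]
width: 0.0003
```

apply_moves --commands '[{"dx": 0,"dy": 0,"dz": -1,"spin": 0,"hand": 1},{"dx": 0,"dy": 0,"dz": -1,"spin": 0,"hand": 1},{"dx": 0,"dy": 0,"dz": -1,"spin": 0,"hand": 1},{"dx": 0,"dy": 0,"dz": -1,"spin": 0,"hand": 1},{"dx": 0,"dy": 0,"dz": 0,"spin": 0,"hand": 1}]'

```text
t: 20.5
eef_pos: [0.4796, 0.1333, 0.2555]
ee_rot: [-2.42, 1.57, 0.527]
force: [-0.6, 1.2, 0.7]
width: 0.0004
```

apply_moves --commands '[{"dx": 0,"dy": 0,"dz": -1,"spin": 0,"hand": 1},{"dx": 0,"dy": 0,"dz": -1,"spin": 0,"hand": 1},{"dx": 0,"dy": 0,"dz": -1,"spin": 0,"hand": 1},{"dx": 0,"dy": 0,"dz": 0,"spin": 0,"hand": 1},{"dx": 0,"dy": 0,"dz": 0,"spin": 0,"hand": 1}]'

```text
t: 21.12
eef_pos: [0.4797, 0.1333, 0.2526]
ee_rot: [-2.637, 1.57, 0.309]
force: [-1.7, 0.6, 6.3]
width: 0.0007
```

apply_moves --commands '[{"dx": 0,"dy": 0,"dz": -1,"spin": 0,"hand": 1},{"dx": 0,"dy": 0,"dz": -1,"spin": 0,"hand": 1},{"dx": 0,"dy": 0,"dz": 0,"spin": 0,"hand": 1},{"dx": 0,"dy": 0,"dz": 0,"spin": 0,"hand": 1},{"dx": 0,"dy": 0,"dz": 0,"spin": 0,"hand": 1}]'

```text
t: 21.75
eef_pos: [0.4795, 0.1332, 0.2502]
ee_rot: [0.827, 1.571, -2.51]
force: [-0.4, -1.1, 0.3]
width: 0.0002
```

Force rose to 6 N and then dropped away, which suggests the snap. Press lightly to confirm, then look.

apply_moves --commands '[{"dx": 0,"dy": 0,"dz": -1.5,"spin": 0,"hand": 1},{"dx": 0,"dy": 0,"dz": -1.5,"spin": 0,"hand": 1},{"dx": 0,"dy": 0,"dz": -1,"spin": 0,"hand": 1},{"dx": 0,"dy": 0,"dz": 0,"spin": 0,"hand": 1},{"dx": 0,"dy": 0,"dz": 0,"spin": 0,"hand": 1}]'

```text
t: 22.38
eef_pos: [0.4795, 0.1332, 0.2463]
ee_rot: [1.803, 1.571, -1.534]
force: [0.1, -0.3, -0.5]
width: 0.0004
```

```bash
python3 F.py w20 3; python3 - <<'E'
from h import *
im,_=grab("side","sd20")
cv2.imwrite("pics/sd20z.png",cv2.resize(im[150:230,200:310],None,fx=7,fy=7,interpolation=cv2.INTER_CUBIC))
E
```

```text
t 22.48 pos [0.4796 0.1332 0.2463] F [-0.26 -0.07 -0.2 ] along -0.24 std [0.28 0.28 0.23]
```

View pics/sd20z.png

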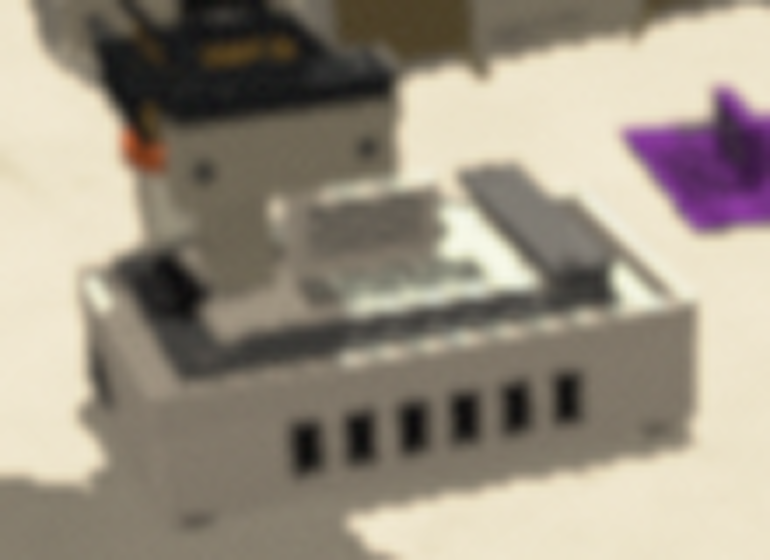

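apply_moves --commands '[{"dx": 0,"dy": 0,"dz": -0.5,"spin": 0,"hand": 1},{"dx": 0,"dy": 0,"dz": -0.5,"spin": 0,"hand": 1},{"dx": 0,"dy": 0,"dz": -0.5,"spin": 0,"hand": 1},{"dx": 0,"dy": 0,"dz": 0,"spin": 0,"hand": 1},{"dx": 0,"dy": 0,"dz": 0,"spin": 0,"hand": 1}]'

```text
t: 23.2
eef_pos: [0.4795, 0.1332, 0.2454]
ee_rot: [-2.857, 1.571, 0.09]
force: [-3.1, -0.7, 7.5]
width: 0.0008
```

apply_moves --commands '[{"dx": 0,"dy": 0,"dz": 5,"spin": 0,"hand": 1},{"dx": 0,"dy": 0,"dz": 50,"spin": 0,"hand": 1},{"dx": -40,"dy": 8,"dz": 40,"spin": 0,"hand": 1},{"dx": 0,"dy": 0,"dz": 0,"spin": 0,"hand": 1},{"dx": 0,"dy": 0,"dz": 0,"spin": 0,"hand": 1}]'

```text
t: 23.82
eef_pos: [0.4394, 0.1412, 0.34]
ee_rot: [-2.079, 1.57, 0.868]
force: [0.5, -0.4, -0.2]
width: 0.0006
```

```bash
python3 - <<'E'
from h import *
im,_=grab("side","sd21")
cv2.imwrite("pics/sd21z.png",cv2.resize(im[150:230,200:310],None,fx=7,fy=7,interpolation=cv2.INTER_CUBIC))
im,s=grab("wrist","w21"); print(s["t"],s["eef_pos"],s["force"])
cv2.imwrite("pics/w21z.png",cv2.resize(im[10:230,190:430],None,fx=2.7,fy=2.7,interpolation=cv2.INTER_CUBIC))
E
```

```text
23.875 [0.43951865 0.14114002 0.33937459] [ 0.20545645  0.18062492 -0.69073581]
```

View pics/sd21z.png

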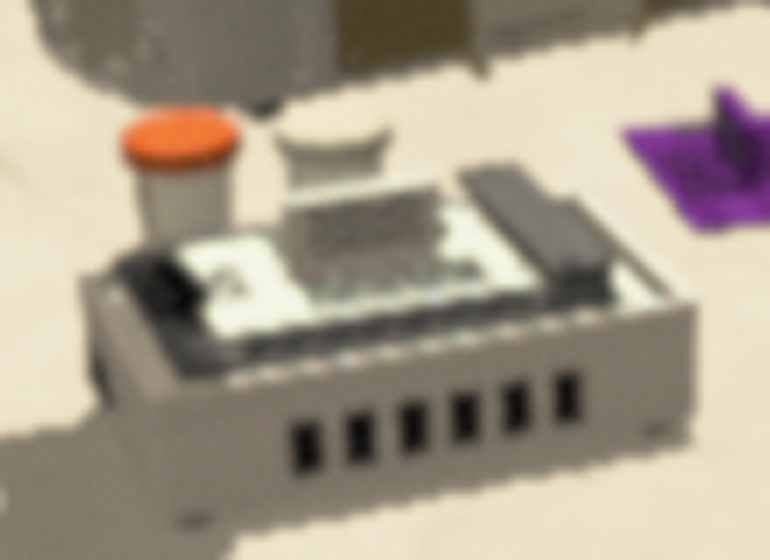

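View pics/w21z.png

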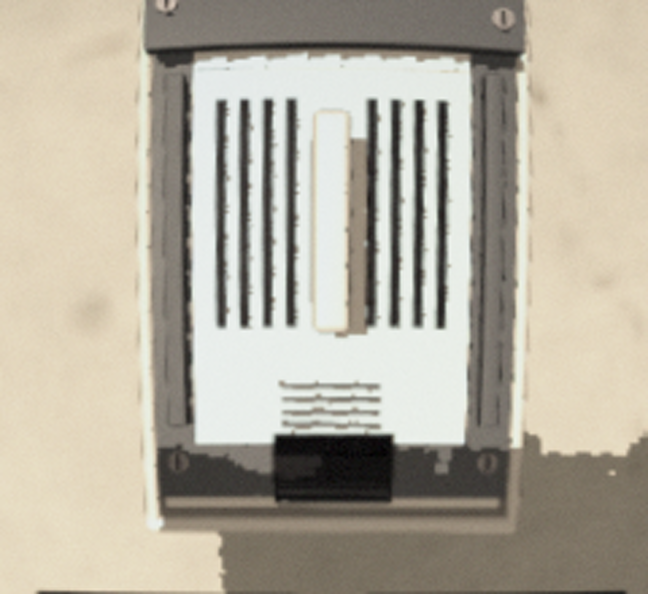

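```bash
python3 - <<'E'
from h import *
s=status.get_state(); a=np.radians(-11.2); ux=np.array([np.cos(a),np.sin(a)])
f=lambda q,z:(plane("wrist",np.array([q],float)/2.7+[190,10],z,s)[0,:2])@ux
n=f((334,435),.068);l=f((334,47),.077);e=f((230,443),.067);cr=f((334,64),.066)
print("ledge-nose",l-n,"(117 nominal)  nose-over-end",n-e,"end-ledge",l-e)
print("fin tilt chk: lips", s["force"])
E
python3 -c "
from station import arm; print(arm.job_done())"
```

```text
ledge-nose 0.116580823027917 (117 nominal)  nose-over-end 0.0025821272290622033 end-ledge 0.1191629502569792
fin tilt chk: lips [-0.61626044  0.16493738 -0.50670959]
the job is handed in; nothing more can be done
None
```

The cover is back on the dryer: lip under the ledge, lying flat, catch over its near end. I handed the job in at about 23.9 s of the 51 s; no verdict was reported.

**What I did**
- **Grip and tilt:** I gripped the fin behind its middle and let the cover droop in a light grip. I then set the tilt to about 0.2 rad with the lip lowered onto the seat.
- **Seal:** I slid the lip in by small steps until the seal answered with about 2.7 N (roughly 0.5 mm pushed in), while the cover was still tilted.
- **Swing and snap:** I swung the near end down about the lip, let go, and pressed at the thumb ribs. The push reached about 6 N, then fell away as the catch snapped.

**Last checks**
- A light test press met the cover's top at about 67.5 mm, against 67 mm for a flat seated cover.
- The side and wrist pictures show the cover flat between the ribs.
- The catch nose overlaps the near end by about 2.6 mm. It stands 116.6 mm from the ledge, against 117 mm nominal, so the catch appears fully sprung back.
- In the side and wrist pictures the cups look unmoved, and the gripper stood clear of everything. I did not check the carton again at the end.

**Uncertain or off**
- During the swing the seal load fell to about 0.5 N for a moment. It was back to 2.8 N when the near end met the catch.
- The seal travel and the tilt are worked out from force and geometry, not read directly.
- The first two move calls were refused for missing keys, and the arm did not move.

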